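Light the orange marbles on the glass shelf

ROBOT

A 6-joint arm with a two-finger parallel gripper is mounted at the origin on the work surface. World frame = base frame: x ahead of the robot, y to its left, z up, the work surface at z = 0. Lengths are in mm, angles in rad, forces in N, time in s.
With the tool pointing down it reaches from about 250 to 775 mm from the base axis. Payload 4 kg.
Tool frame: the origin (TCP) lies between the finger pads; the fingertips stand 22 mm ahead of it and the grasp point (between the pads) lies 3 mm ahead of it; y points along the fingers, x is the direction in which the jaws open and shut, and the axes are right-handed (so a half turn about y gives the same grasp; the last joint's range is limited). The gripper opens to 94 mm and grips with 3 to 60 N. Pads are 16 mm wide; open, the fingers measure 119 mm over their backs; the gripper's body (75 mm by 177 mm) begins 78 mm behind the grasp point.
Start: joints at [1.164, 0.087, 1.371, -0, 1.684, -0.103], TCP at [164.541, 524.83, 205.606] pointing down, gripper open.
Joint ranges: [-3.1, 3.1], [-0.76, 2.03], [0.27, 2.55], [-1.08, 4.22], [0.17, 2.65], [-2.57, 2.57]. Speed limits (rad/s): [2.79, 2.79, 3.14, 3.14, 3.14, 3.14].

INTERFACE

Orientations are given as a unit quaternion [x, y, z, w].
In Python, from cell import * gives the robot as it stands.
- The arm moves only by the tool send_rows, never from a script. Its argument "plan" is a list of rows, each a list of 3 entries, a list of its own where there are three numbers: the shift along the tool's x, y, z in mm, then the turn about the tool's y in rad, then the closure, from 0 (fully open) to 1 (shut). In form: [[[tx, ty, tz], turn, gripper], ...]. A call has 1 to 8 rows; each row shifts and turns the commanded pose from where the row before left it, along the tool's axes as they then stand; what a row does not reach is not made up. A row lasts 1/10 s, in which the tool goes at most 50 mm and 8.59 degrees, less where a joint would pass 70% of its speed; a pose out of reach is approached as far as the arm can. A call is refused whole if a number of a shift passes 50 or a number of a turn 0.15, either way. A call with a gripper value outside its range is refused whole. The fingers move at their own pace and stop on an object; "grip_force" is the grip in N (left out, the last holds). Time passes only in rows, so rows that do not move let the fingers close. It gives the time, the measured TCP pose, the force and the opening at its end, in the units of the state.
- state(): the state, without advancing time (a new reading comes with each control period).
- grab_frame(name): name is "scene" or "side" or "wrist"; returns a dict with "frame" (400x640x3 uint8, red, green, blue), "depth" (400x640 float32, mm along the optical axis (not along the pixel's ray), 0 where there is no reading), "intrinsics" (3x3 intrinsics, pixels), "view" (4x4, takes a point from world to camera coordinates). Camera axes: x right, y down, z forward; pixel columns grow to the right and rows downward; lengths in mm; the calibration is good to about 2 mm. A picture is of the moment at which its call begins.
- job_done(): hands the job in, once; it reports no verdict.
Trained networks look in a picture, given as the dict that the camera call returned (one of the last four; its "shot" number tells which), for a name from the list of things; names that differ only in an ending like _2 or _b are one class to them, and where a whole thing is asked for, a point or a joint stands for the part that bears it (a point fixed in the world has none). Each returns a list of dicts, best first, with "p" (0 to 1); they miss things now and then, are a little off and sometimes report something else, mostly with a low value. They report only what shows in the picture. A call takes as long as a camera call.
- search_frame(thing, picture): "at" ([column, row] in pixels, amid what is visible of it).
- silhouettes(thing, picture): "pixels" (400x640 bool, what is visible of it) and "at" ([column, row] in pixels, amid what is visible of it).
- spot_point(thing, picture): "at" ([column, row] in pixels: a listed point, or the origin of a listed thing).
The state is a dict: "clock": time; "q": joint angles; "dq": joint speeds; "joint_torque": joint torques, N m; "ee_pos": TCP position; "eef_rot": TCP orientation; "wrist_force": force on the tool from outside, world axes, zero at the start; "wrist_torque": the same for the moment, N m; "opening": finger opening in mm.
Only numpy, scipy, OpenCV 4.12 (cv2) and the standard library are available. Lean on these libraries where they do the work, as an engineer would, in place of code of your own. Each camera call takes 0.05 s, during which the arm holds its last target.

TASK

Switch on the spotlights for the two orange marbles in the rack on the glass shelf: pull the black mains knob out to its detent, flip up only the two toggles straight in front of the orange marbles, and then, with both over, push the knob fully home again. Never flip any other toggle, and do not bump the glass shelf or disturb the marbles and the other things on display.

Things in the scene. Friction and masses are not known exactly. Their poses are not given: they have to be found in the camera images.
- panel: White sloped front panel of the grey lighting console. Origin on its surface, mid-width, on the line of the toggle pivots, 95 mm above the table. x up the slope (away from the robot), y left along the toggle row, z straight out of the panel, leaning 35 degrees from vertical towards the robot. Surface: 53 mm up and down from the origin, 155 mm to each side.
- shelf: Clear glass shelf fixed over the console. Origin on the table straight below the panel's; z up, x away from the robot, y left. The glass (185 to 193 mm above the table) spans x -5 to 155 mm, y +-175 mm, on four thin posts (x 35 and 143, y +-167 mm). A gripper pointing straight down at the toggles or knob strikes it: the tool must lean, about square to the panel.
- console: The fixed console with panel, shelf and rack, 320 mm wide; same origin and axes as the shelf. It stands at a different place and yaw each time.
- rack (a point): Middle of the wooden marble rack fixed along the front edge of the glass (34.5 x 184.5 x 14 mm high, on the glass), at its underside; axes as the shelf's, in whose frame it is at x 18, y -40, z 193 mm. Six pockets 30 mm apart, each straight behind a toggle: marble centres at y -115, -85, -55, -25, 5, 35 mm, z 209.5 mm of the shelf's frame. A thin black line runs from each toggle towards its pocket.
- knob (a joint): Push-pull mains knob at the left end of the panel, a black cylinder 24 mm across and 26 mm long, whose axis is square to the panel at x -20 mm, y +115 mm in the panel's frame. 0 = pushed home (its cap from 4 to 30 mm above the panel), 0.014 = pulled out to the detent (18 to 44 mm). Metres along the panel's z. It slides with about 3 N of friction between two hard stops and stays where it is left; the detent is the outer stop.
- knob_cap (a point): Centre of the outer end of the knob; moves with it. Axes as the panel's.
- toggle0 (a joint): Toggle 0 of six (0 rightmost, 5 leftmost seen from the robot), pivot at x 0, y -115 mm, z 0 of the panel. Steel lever 28 mm long, 6 mm thick, 9 at the tip; collar 13 mm wide, 4 high. 0 = off, leaning 0.4 rad from the panel's normal down the slope (to the robot); 0.8 rad = on, as far up the slope. Stiff (about 1.5 N at the tip), stays where it is left: push it to its stop. Its marble pocket is the one at the same y.
- toggle1 (a joint): Toggle 1 of six (0 rightmost, 5 leftmost seen from the robot), pivot at x 0, y -85 mm, z 0 of the panel. Steel lever 28 mm long, 6 mm thick, 9 at the tip; collar 13 mm wide, 4 high. 0 = off, leaning 0.4 rad from the panel's normal down the slope (to the robot); 0.8 rad = on, as far up the slope. Stiff (about 1.5 N at the tip), stays where it is left: push it to its stop. Its marble pocket is the one at the same y.
- toggle2 (a joint): Toggle 2 of six (0 rightmost, 5 leftmost seen from the robot), pivot at x 0, y -55 mm, z 0 of the panel. Steel lever 28 mm long, 6 mm thick, 9 at the tip; collar 13 mm wide, 4 high. 0 = off, leaning 0.4 rad from the panel's normal down the slope (to the robot); 0.8 rad = on, as far up the slope. Stiff (about 1.5 N at the tip), stays where it is left: push it to its stop. Its marble pocket is the one at the same y.
- toggle3 (a joint): Toggle 3 of six (0 rightmost, 5 leftmost seen from the robot), pivot at x 0, y -25 mm, z 0 of the panel. Steel lever 28 mm long, 6 mm thick, 9 at the tip; collar 13 mm wide, 4 high. 0 = off, leaning 0.4 rad from the panel's normal down the slope (to the robot); 0.8 rad = on, as far up the slope. Stiff (about 1.5 N at the tip), stays where it is left: push it to its stop. Its marble pocket is the one at the same y.
- toggle4 (a joint): Toggle 4 of six (0 rightmost, 5 leftmost seen from the robot), pivot at x 0, y 5 mm, z 0 of the panel. Steel lever 28 mm long, 6 mm thick, 9 at the tip; collar 13 mm wide, 4 high. 0 = off, leaning 0.4 rad from the panel's normal down the slope (to the robot); 0.8 rad = on, as far up the slope. Stiff (about 1.5 N at the tip), stays where it is left: push it to its stop. Its marble pocket is the one at the same y.
- toggle5 (a joint): Toggle 5 of six (0 rightmost, 5 leftmost seen from the robot), pivot at x 0, y 35 mm, z 0 of the panel. Steel lever 28 mm long, 6 mm thick, 9 at the tip; collar 13 mm wide, 4 high. 0 = off, leaning 0.4 rad from the panel's normal down the slope (to the robot); 0.8 rad = on, as far up the slope. Stiff (about 1.5 N at the tip), stays where it is left: push it to its stop. Its marble pocket is the one at the same y.
- marble_orange_a_center (a point): Centre of an orange marble, a loose ball 24 mm across in one of the rack's pockets; which pocket differs each time.
- marble_orange_b_center (a point): Centre of an orange marble, a loose ball 24 mm across in one of the rack's pockets; which pocket differs each time.
- marble_blue_a_center (a point): Centre of a blue marble, a loose ball 24 mm across in one of the rack's pockets; which pocket differs each time.
- marble_blue_b_center (a point): Centre of a blue marble, a loose ball 24 mm across in one of the rack's pockets; which pocket differs each time.
- marble_green_center (a point): Centre of a green marble, a loose ball 24 mm across in one of the rack's pockets; which pocket differs each time.
- marble_white_center (a point): Centre of a white marble, a loose ball 24 mm across in one of the rack's pockets; which pocket differs each time.
- cup_rim (a point): Loose blue ceramic cup, 72 mm wide, 75 mm high, on the glass shelf; centre of its mouth.
- canister_mid (a point): Loose clear screw-top canister with red cap, 56 mm wide, 85 mm high, on the glass shelf; its centre.
- tin_mid (a point): Loose small closed aluminium box with hinged lid, 62 x 82 x 38 mm, on the glass shelf; its centre.
- dish_mid (a point): Loose steel dish of jacks, 110 mm across, 24 mm high, on the table to the right; its centre.
- pink_ball_center (a point): Pink silicone ball, 60 mm across, lying loose on a cork ring (60 mm across, 12 mm high) on the table to the left; its centre.

How it is judged (in metres and radians):
On the way, in this order (a step that is already met when the one before it is completed fails the run):
1. the knob is pulled out to its detent (over 11 of 14 mm) while all toggles are still off (value of joint knob above 0.011 m and value of joint each of toggle0, toggle1, toggle2, toggle3, toggle4, toggle5 below 0.15 rad), for 0.2 s.
2. with the knob still out, the toggles in front of the two orange marbles are on (over 0.6 rad) and the other four off (under 0.15 rad) (value of joint knob above 0.011 m and (value of joint toggle0 below 0.15 rad or y of marble_orange_a_center in the frame of shelf between -0.127 and -0.103 m or y of marble_orange_b_center in the frame of shelf between -0.127 and -0.103 m) and (value of joint toggle1 below 0.15 rad or y of marble_orange_a_center in the frame of shelf between -0.097 and -0.073 m or y of marble_orange_b_center in the frame of shelf between -0.097 and -0.073 m) and (value of joint toggle2 below 0.15 rad or y of marble_orange_a_center in the frame of shelf between -0.067 and -0.043 m or y of marble_orange_b_center in the frame of shelf between -0.067 and -0.043 m) and (value of joint toggle3 below 0.15 rad or y of marble_orange_a_center in the frame of shelf between -0.037 and -0.013 m or y of marble_orange_b_center in the frame of shelf between -0.037 and -0.013 m) and (value of joint toggle4 below 0.15 rad or y of marble_orange_a_center in the frame of shelf between -0.007 and 0.017 m or y of marble_orange_b_center in the frame of shelf between -0.007 and 0.017 m) and (value of joint toggle5 below 0.15 rad or y of marble_orange_a_center in the frame of shelf between 0.023 and 0.047 m or y of marble_orange_b_center in the frame of shelf between 0.023 and 0.047 m) and (value of joint toggle0 above 0.6 rad or y of marble_orange_a_center in the frame of shelf below -0.127 m or y of marble_orange_a_center in the frame of shelf above -0.103 m) and (value of joint toggle0 above 0.6 rad or y of marble_orange_b_center in the frame of shelf below -0.127 m or y of marble_orange_b_center in the frame of shelf above -0.103 m) and (value of joint toggle1 above 0.6 rad or y of marble_orange_a_center in the frame of shelf below -0.097 m or y of marble_orange_a_center in the frame of shelf above -0.073 m) and (value of joint toggle1 above 0.6 rad or y of marble_orange_b_center in the frame of shelf below -0.097 m or y of marble_orange_b_center in the frame of shelf above -0.073 m) and (value of joint toggle2 above 0.6 rad or y of marble_orange_a_center in the frame of shelf below -0.067 m or y of marble_orange_a_center in the frame of shelf above -0.043 m) and (value of joint toggle2 above 0.6 rad or y of marble_orange_b_center in the frame of shelf below -0.067 m or y of marble_orange_b_center in the frame of shelf above -0.043 m) and (value of joint toggle3 above 0.6 rad or y of marble_orange_a_center in the frame of shelf below -0.037 m or y of marble_orange_a_center in the frame of shelf above -0.013 m) and (value of joint toggle3 above 0.6 rad or y of marble_orange_b_center in the frame of shelf below -0.037 m or y of marble_orange_b_center in the frame of shelf above -0.013 m) and (value of joint toggle4 above 0.6 rad or y of marble_orange_a_center in the frame of shelf below -0.007 m or y of marble_orange_a_center in the frame of shelf above 0.017 m) and (value of joint toggle4 above 0.6 rad or y of marble_orange_b_center in the frame of shelf below -0.007 m or y of marble_orange_b_center in the frame of shelf above 0.017 m) and (value of joint toggle5 above 0.6 rad or y of marble_orange_a_center in the frame of shelf below 0.023 m or y of marble_orange_a_center in the frame of shelf above 0.047 m) and (value of joint toggle5 above 0.6 rad or y of marble_orange_b_center in the frame of shelf below 0.023 m or y of marble_orange_b_center in the frame of shelf above 0.047 m)), for 0.2 s.
3. the knob is pushed home (under 2 mm) with the toggles so set (value of joint knob below 0.002 m and (value of joint toggle0 below 0.15 rad or y of marble_orange_a_center in the frame of shelf between -0.127 and -0.103 m or y of marble_orange_b_center in the frame of shelf between -0.127 and -0.103 m) and (value of joint toggle1 below 0.15 rad or y of marble_orange_a_center in the frame of shelf between -0.097 and -0.073 m or y of marble_orange_b_center in the frame of shelf between -0.097 and -0.073 m) and (value of joint toggle2 below 0.15 rad or y of marble_orange_a_center in the frame of shelf between -0.067 and -0.043 m or y of marble_orange_b_center in the frame of shelf between -0.067 and -0.043 m) and (value of joint toggle3 below 0.15 rad or y of marble_orange_a_center in the frame of shelf between -0.037 and -0.013 m or y of marble_orange_b_center in the frame of shelf between -0.037 and -0.013 m) and (value of joint toggle4 below 0.15 rad or y of marble_orange_a_center in the frame of shelf between -0.007 and 0.017 m or y of marble_orange_b_center in the frame of shelf between -0.007 and 0.017 m) and (value of joint toggle5 below 0.15 rad or y of marble_orange_a_center in the frame of shelf between 0.023 and 0.047 m or y of marble_orange_b_center in the frame of shelf between 0.023 and 0.047 m) and (value of joint toggle0 above 0.6 rad or y of marble_orange_a_center in the frame of shelf below -0.127 m or y of marble_orange_a_center in the frame of shelf above -0.103 m) and (value of joint toggle0 above 0.6 rad or y of marble_orange_b_center in the frame of shelf below -0.127 m or y of marble_orange_b_center in the frame of shelf above -0.103 m) and (value of joint toggle1 above 0.6 rad or y of marble_orange_a_center in the frame of shelf below -0.097 m or y of marble_orange_a_center in the frame of shelf above -0.073 m) and (value of joint toggle1 above 0.6 rad or y of marble_orange_b_center in the frame of shelf below -0.097 m or y of marble_orange_b_center in the frame of shelf above -0.073 m) and (value of joint toggle2 above 0.6 rad or y of marble_orange_a_center in the frame of shelf below -0.067 m or y of marble_orange_a_center in the frame of shelf above -0.043 m) and (value of joint toggle2 above 0.6 rad or y of marble_orange_b_center in the frame of shelf below -0.067 m or y of marble_orange_b_center in the frame of shelf above -0.043 m) and (value of joint toggle3 above 0.6 rad or y of marble_orange_a_center in the frame of shelf below -0.037 m or y of marble_orange_a_center in the frame of shelf above -0.013 m) and (value of joint toggle3 above 0.6 rad or y of marble_orange_b_center in the frame of shelf below -0.037 m or y of marble_orange_b_center in the frame of shelf above -0.013 m) and (value of joint toggle4 above 0.6 rad or y of marble_orange_a_center in the frame of shelf below -0.007 m or y of marble_orange_a_center in the frame of shelf above 0.017 m) and (value of joint toggle4 above 0.6 rad or y of marble_orange_b_center in the frame of shelf below -0.007 m or y of marble_orange_b_center in the frame of shelf above 0.017 m) and (value of joint toggle5 above 0.6 rad or y of marble_orange_a_center in the frame of shelf below 0.023 m or y of marble_orange_a_center in the frame of shelf above 0.047 m) and (value of joint toggle5 above 0.6 rad or y of marble_orange_b_center in the frame of shelf below 0.023 m or y of marble_orange_b_center in the frame of shelf above 0.047 m)), for 0.2 s.
At the end, for the whole second after the job is handed in: Knob home (within 2 mm); the two toggles in front of the orange marbles on (over 0.6 of 0.8 rad), the other four off (under 0.15); marbles at rest in their pockets, within 10 mm of their start; cup, canister, box, dish and ball within 20 mm of theirs (all of step 3 and linear speed of each of marble_orange_a, marble_orange_b, marble_blue_a, marble_blue_b, marble_green, marble_white below 0.02 m/s and distance of each of marble_orange_a_center, marble_orange_b_center, marble_blue_a_center, marble_blue_b_center, marble_green_center, marble_white_center from where it was at the start of the episode below 0.01 m and distance of each of cup_rim, canister_mid, tin_mid, dish_mid, pink_ball_center from where it was at the start of the episode below 0.02 m); the robot touches nothing.
It fails at once if a toggle in front of a marble that is not orange is pushed half-way over (past 0.4 rad) (((y of marble_orange_a_center in the frame of shelf below -0.127 m or y of marble_orange_a_center in the frame of shelf above -0.103 m) and (y of marble_orange_b_center in the frame of shelf below -0.127 m or y of marble_orange_b_center in the frame of shelf above -0.103 m) and value of joint toggle0 above 0.4 rad) or ((y of marble_orange_a_center in the frame of shelf below -0.097 m or y of marble_orange_a_center in the frame of shelf above -0.073 m) and (y of marble_orange_b_center in the frame of shelf below -0.097 m or y of marble_orange_b_center in the frame of shelf above -0.073 m) and value of joint toggle1 above 0.4 rad) or ((y of marble_orange_a_center in the frame of shelf below -0.067 m or y of marble_orange_a_center in the frame of shelf above -0.043 m) and (y of marble_orange_b_center in the frame of shelf below -0.067 m or y of marble_orange_b_center in the frame of shelf above -0.043 m) and value of joint toggle2 above 0.4 rad) or ((y of marble_orange_a_center in the frame of shelf below -0.037 m or y of marble_orange_a_center in the frame of shelf above -0.013 m) and (y of marble_orange_b_center in the frame of shelf below -0.037 m or y of marble_orange_b_center in the frame of shelf above -0.013 m) and value of joint toggle3 above 0.4 rad) or ((y of marble_orange_a_center in the frame of shelf below -0.007 m or y of marble_orange_a_center in the frame of shelf above 0.017 m) and (y of marble_orange_b_center in the frame of shelf below -0.007 m or y of marble_orange_b_center in the frame of shelf above 0.017 m) and value of joint toggle4 above 0.4 rad) or ((y of marble_orange_a_center in the frame of shelf below 0.023 m or y of marble_orange_a_center in the frame of shelf above 0.047 m) and (y of marble_orange_b_center in the frame of shelf below 0.023 m or y of marble_orange_b_center in the frame of shelf above 0.047 m) and value of joint toggle5 above 0.4 rad)).
It fails at once if the glass shelf or the rack on it is bumped by the robot (over 5 N) (contact force between any of the arm, the fingers and shelf above 5 N).
It fails at once if a marble is moved by over 10 mm (distance of any of marble_orange_a_center, marble_orange_b_center, marble_blue_a_center, marble_blue_b_center, marble_green_center, marble_white_center from where it was at the start of the episode above 0.01 m).
It fails at once if the cup, canister, box, dish or ball is moved by over 20 mm (distance of any of cup_rim, canister_mid, tin_mid, dish_mid, pink_ball_center from where it was at the start of the episode above 0.02 m).
It also fails if it takes over 59 s, if anything falls off the work surface, if the arm or the gripper's body presses on something with over 40 N, if the wrist force passes 120 N, or if a joint passes its speed limit or range.

## Working session

There is one attempt and no reset: what is moved stays moved. The work goes in short steps, Python scripts to look and compute and a tool call to move; the robot and the scene stay as the last step left them, time stands still between calls to the robot, and variables do not carry over. Pictures are saved under pics/ and viewed, and the job is handed in when it is done.

Besides the shell and the picture viewer there is one more tool, called after "Request:" in YAML: its name, and indented under it one key for each argument. send_rows: Moves the arm, as the interface text tells. Its arguments: {"type":"object","properties":{"plan":{"type":"array","items":{"type":"array"}},"grip_force":{"type":"number"}},"required":["plan"]}

```bash
ls; mkdir -p pics; python3 - <<'E'
from cell import *
import cv2,numpy as np
print(state())
for n in ["scene","side","wrist"]:
    f=grab_frame(n); cv2.imwrite(f"pics/{n}0.png",f["frame"][:,:,::-1]); print(n,f["intrinsics"],f["view"],f["shot"])
E
```

```text
pics
{'clock': 0.0, 'q': array([ 1.16392996e+00,  8.79472531e-02,  1.37222070e+00,  6.91223391e-06,
        1.68362385e+00, -1.03118584e-01]), 'dq': array([ 2.99552541e-04, -3.19439264e-04, -6.59710296e-04, -2.35704250e-03,
        6.90132569e-04,  6.30139517e-05]), 'joint_torque': array([-4.46331596e-04, -3.40200126e+01, -3.02416384e+01,  7.17980554e-02,
        3.36147076e-02, -2.33344517e-04]), 'ee_pos': array([164.29803832, 524.31261548, 204.42545451]), 'eef_rot': array([ 0.57028075,  0.41792735, -0.41927118, -0.56949827]), 'wrist_force': array([ 0.47267051, -0.04597598,  0.05612252]), 'wrist_torque': array([-0.03145439,  0.02056723,  0.04582742]), 'opening': 94.13784581393955}
scene [[414.67076975   0.         317.5171145 ]
 [  0.         414.67076975 198.22054569]
 [  0.           0.           1.        ]] [[ 7.01378215e-01  7.12630618e-01  1.50400080e-02 -4.07285266e+02]
 [ 5.11259864e-01 -4.88260458e-01 -7.07258847e-01 -1.33383091e+02]
 [-4.96670868e-01  5.03745299e-01 -7.06794682e-01  1.50927104e+03]
 [ 0.00000000e+00  0.00000000e+00  0.00000000e+00  1.00000000e+00]] 1
side [[511.31548537   0.         324.30297883]
 [  0.         511.31548537 203.52198584]
 [  0.           0.           1.        ]] [[-7.42327520e-01 -6.70030857e-01 -2.91627109e-03  3.99807868e+02]
 [-4.28746196e-01  4.78343821e-01 -7.66396691e-01  3.30077740e+02]
 [ 5.14904412e-01 -5.67667015e-01 -6.42360963e-01  1.52108200e+03]
 [ 0.00000000e+00  0.00000000e+00  0.00000000e+00  1.00000000e+00]] 2
wrist [[276.81090345   0.         319.32460316]
 [  0.         276.81090345 196.45326984]
 [  0.           0.           1.        ]] [[ 3.00114016e-01  9.53902719e-01 -1.08675585e-03 -5.48792810e+02]
 [ 9.14595430e-01 -2.87423225e-01  2.84434683e-01 -3.07920352e+01]
 [ 2.71010658e-01 -8.63567767e-02 -9.58694806e-01  3.92658051e+02]
 [ 0.00000000e+00  0.00000000e+00  0.00000000e+00  1.00000000e+00]] 3
```

View pics/scene0.png

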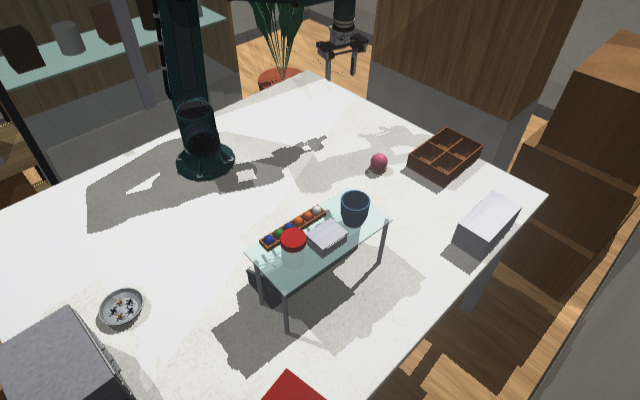

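View pics/side0.png

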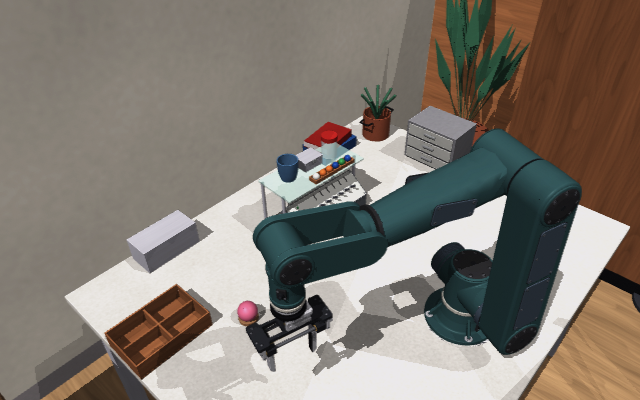

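View pics/wrist0.png

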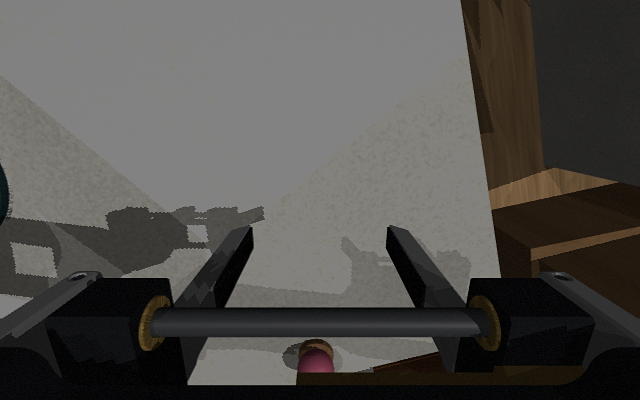

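```bash
python3 - <<'E'
from cell import *
from scipy.spatial.transform import Rotation as R
s=state()
print(R.from_quat(s['eef_rot']).as_matrix().round(3))
E
```

```text
[[ 0.299 -0.001 -0.954]
 [ 0.954 -0.002  0.299]
 [-0.002 -1.     0.   ]]
```

```bash
cat > h.py <<'E'
from cell import *
import cv2,numpy as np
from scipy.spatial.transform import Rotation as R
def ray(f,at):
    K=f["intrinsics"];V=f["view"]
    d=np.linalg.inv(K)@np.array([at[0],at[1],1.]);Rw=V[:3,:3].T
    return -Rw@V[:3,3],Rw@d
def onz(f,at,z):
    o,d=ray(f,at);return o+d*(z-o[2])/d[2]
def proj(f,p):
    c=f["view"]@np.append(p,1);u=f["intrinsics"]@c[:3];return u[:2]/u[2]
E
python3 - <<'E'
from h import *
for n in ["scene","side"]:
    f=grab_frame(n)
    for t,z in [("marble_orange_a_center",209.5),("marble_blue_a_center",209.5),("marble_green_center",209.5),("marble_white_center",209.5),("cup_rim",268),("rack",193),("shelf",0),("panel",95),("console",0),("toggle0",95),("toggle5",95),("knob_cap",108),("pink_ball_center",42),("dish_mid",12)]:
        for r in spot_point(t,f)[:3]:
            if r["p"]>.2: print(n,t,round(r["p"],2),np.round(r["at"],1),onz(f,r["at"],z).round(1))
    if n=="side":
        im=f["frame"][130:260,230:390]; cv2.imwrite("pics/sidez.png",cv2.resize(im[:,:,::-1],None,fx=5,fy=4.6,interpolation=cv2.INTER_CUBIC))
    else:
        im=f["frame"][180:300,220:400]; cv2.imwrite("pics/scenez.png",cv2.resize(im[:,:,::-1],None,fx=4.4,fy=4.4,interpolation=cv2.INTER_CUBIC))
E
```

```text
scene marble_orange_a_center 0.63 [308.3 217.8] [596.6 -52.4 209.5]
scene marble_blue_a_center 0.6 [289.2 229.6] [ 592.5 -112.8  209.5]
scene marble_green_center 0.68 [353.6 200.7] [634.7  74.7 209.5]
scene marble_green_center 0.43 [280.5 232.9] [ 585.8 -135.   209.5]
scene marble_green_center 0.38 [122.  308.7] [ 514.4 -503.1  209.5]
scene marble_white_center 0.5 [315.5 209.8] [589.3 -20.1 209.5]
scene marble_white_center 0.3 [305.7 217.1] [590.3 -55.5 209.5]
scene cup_rim 0.65 [351.8 202.5] [671.5  20.6 268. ]
scene rack 0.81 [290.8 227. ] [577.9 -95.2 193. ]
scene console 0.7 [299.1 261.4] [563.4 -57.8  -0. ]Traceback (most recent call last):
  File "<stdin>", line 5, in <module>
ValueError: it knows: canister_mid, console, cup_rim, dish_mid, knob_cap, marble_blue_a_center, marble_blue_b_center, marble_green_center, marble_orange_a_center, marble_orange_b_center, marble_white_center, pane
```

```bash

python3 - <<'E'
from h import *
for n in ["scene","side"]:
    f=grab_frame(n); np.savez(f"{n}.npz",**{k:f[k] for k in ("frame","depth","intrinsics","view")})
    for t,z in [("marble_orange_a_center",209.5),("marble_blue_a_center",209.5),("marble_green_center",209.5),("marble_white_center",209.5),("cup_rim",268),("rack",193),("panel",95),("console",0),("knob_cap",108),("pink_ball_center",42),("dish_mid",12)]:
      try:
        for r in spot_point(t,f)[:3]:
            if r["p"]>.2: print(n,t,round(r["p"],2),np.round(r["at"],1),onz(f,r["at"],z).round(1))
      except ValueError as e: print(t,e)
    if n=="side":
        im=f["frame"][130:260,230:390]; cv2.imwrite("pics/sidez.png",cv2.resize(im[:,:,::-1],None,fx=5,fy=4.6,interpolation=cv2.INTER_CUBIC))
    else:
        im=f["frame"][180:300,220:400]; cv2.imwrite("pics/scenez.png",cv2.resize(im[:,:,::-1],None,fx=4.4,fy=4.4,interpolation=cv2.INTER_CUBIC))
E
```

```text
scene marble_orange_a_center 0.51 [307.9 218.7] [598.1 -55.2 209.5]
scene marble_blue_a_center 0.38 [287.9 226.4] [ 582.6 -108.2  209.5]
scene marble_white_center 0.45 [315.8 208.8] [587.3 -17.1 209.5]
scene cup_rim 0.93 [353.7 201.6] [672.6  26.2 268. ]
scene rack 0.94 [293.3 231.2] [592.4 -99.9 193. ]
scene panel 0.47 [322.8 233.9] [592.6   6.9  95. ]
scene console 0.88 [301.1 263.4] [572.6 -58.4   0. ]
scene pink_ball_center 0.69 [380.7 161.9] [470.1 419.6  42. ]
scene pink_ball_center 0.36 [325.5 237.7] [577.6  34.8  42. ]
scene dish_mid 0.73 [122.8 307.4] [ 361.  -491.6   12. ]
side marble_orange_a_center 0.52 [320.5 170.2] [600.9 -50.8 209.5]
side marble_blue_a_center 0.58 [334.4 164.2] [ 588.8 -108.2  209.5]
side marble_green_center 0.57 [323.7 202.1] [480.1  66.7 209.5]
side marble_green_center 0.41 [340.8 164. ] [ 573.2 -123.7  209.5]
side marble_white_center 0.45 [315.8 172.3] [604.6 -31.5 209.5]
side cup_rim 0.88 [285.3 156.6] [684.1  29.4 268. ]
side rack 0.73 [328.8 171.2] [591.1 -82.  193. ]
side rack 0.23 [314.9 176.3] [606.8 -29.  193. ]
side panel 0.62 [323.5 198.2] [587.4 -50.3  95. ]
side console 0.69 [315.  175.2] [ 788.4 -221.1    0. ]
```

View pics/sidez.png

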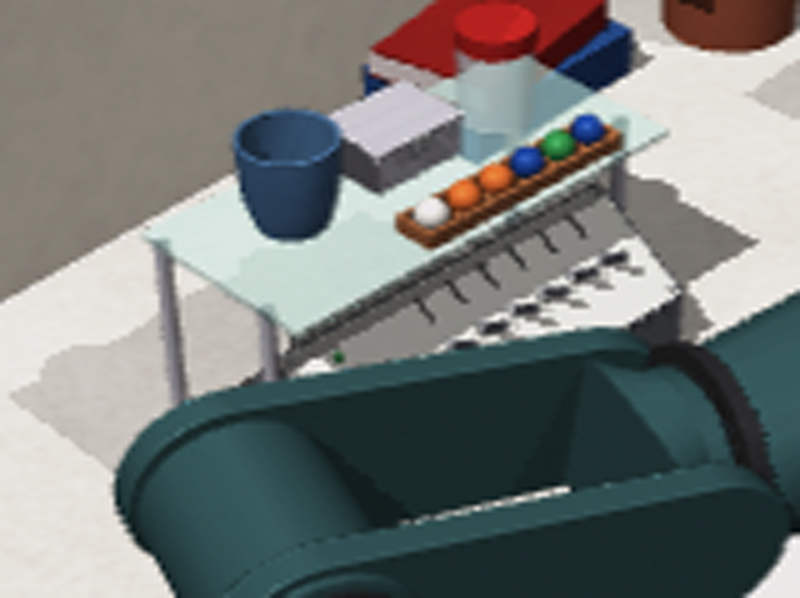

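View pics/scenez.png

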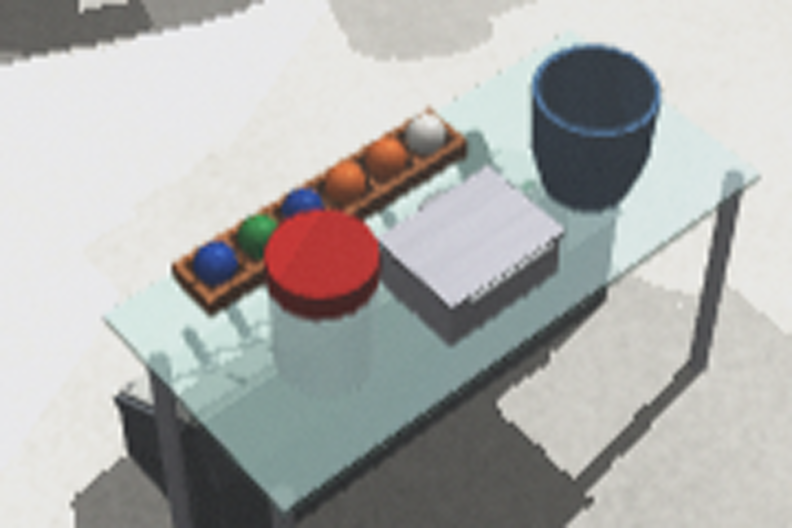

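```bash

python3 - <<'E'
from h import *
from scipy.optimize import least_squares
F={n:dict(np.load(n+".npz")) for n in("scene","side")}
ys=[35,5,-25,-55,-85,-115]
side=np.array([(431,212),(464,194),(496,178),(527,162),(559,145),(589,129)])/[5,4.6]+[230,130]
sc=np.array([(426,132),(386,158),(347,182),(257,235),(215,263)])/4.4+[220,180]
obs=[("side",(18,y,209.5),p) for y,p in zip(ys,side)]+[("scene",(18,y,209.5),p) for y,p in zip([35,5,-25,-85,-115],sc)]
# glass corners (top ~193)
obs+=[("side",(-5,175,189),np.array((300,330))/[5,4.6]+[230,130]),("side",(155,175,189),np.array((148,235))/[5,4.6]+[230,130]),("side",(-5,-175,189),np.array((667,130))/[5,4.6]+[230,130]),
("scene",(155,-175,189),np.array((283,513))/4.4+[220,180]),("scene",(-5,-175,189),np.array((105,320))/4.4+[220,180]),("scene",(155,175,189),np.array((760,178))/4.4+[220,180])]
def res(v,sel=None):
    T=R.from_euler('z',v[2]).as_matrix();o=[]
    for n,p,u in obs:
        if sel and n!=sel: continue
        o+=list(proj(F[n],T@np.array(p)+[v[0],v[1],0])-u+0.0)
    return o
for s in (None,"scene","side"):
    r=least_squares(res,[590,-60,0],args=(s,),x_scale=[10,10,.1],loss='soft_l1');print(s,r.x,np.array(r.fun).round(1).tolist())
E
```

```text
None [ 5.71219346e+02 -5.26931406e+01 -6.34049724e-02] [-0.1, -0.5, -0.2, -0.4, -0.2, -0.6, -0.2, -0.7, -0.5, -0.6, -0.5, -0.6, -0.4, -0.0, -0.3, -0.3, -0.7, -0.1, 0.4, -0.1, -0.1, -0.3, -0.6, 0.6, -1.8, -0.6, 0.2, -0.2, 0.0, 0.2, -0.8, -0.8, -0.4, -0.8]
scene [ 5.72500364e+02 -5.25828387e+01 -6.71349146e-02] [-0.0, 0.3, 0.0, -0.1, -0.4, 0.2, 0.7, 0.1, 0.1, -0.1, 0.1, 0.5, -0.5, -0.7, 0.1, -0.3]
side [ 5.68711269e+02 -5.18998501e+01 -6.18128469e-02] [0.3, -0.1, 0.2, 0.0, 0.1, -0.2, 0.2, -0.4, -0.1, -0.2, -0.1, -0.3, -0.2, 1.1, -1.4, -0.1, 0.5, 0.1]
```

Request:
send_rows:
  plan:
    - [[0,-40,0],0,0.4]
    - [[0,-50,0],0,0.4]
    - [[0,-50,0],0,0.4]
    - [[0,-50,0],0,0.4]
    - [[0,-50,0],0,0.4]
    - [[0,0,0],0.1,0.4]

```text
clock: 2.45
ee_pos: [164.7, 525.3, 455.0]
eef_rot: [-0.587, -0.394, 0.384, 0.594]
wrist_force: [-0.1, -0.9, -1.2]
opening: 56.6
```

```bash
cat >> h.py <<'E'
def st():
    s=state();M=R.from_quat(s['eef_rot']).as_matrix()
    print(s['clock'],'q',s['q'].round(3).tolist(),'p',s['ee_pos'].round(1).tolist(),'F',s['wrist_force'].round(1).tolist(),'op',round(s['opening'],1));print(M.round(3).tolist())
    return s,M
E
python3 - <<'E'
from h import *
st()
f=grab_frame("wrist");V=f["view"];c=-V[:3,:3].T@V[:3,3];s=state();M=R.from_quat(s['eef_rot']).as_matrix()
print("cam in tool",M.T@(c-s['ee_pos']), "cam z in tool",M.T@V[2,:3])
E
```

```text
2.45 q [1.164, 0.173, 0.773, 0.0, 2.179, -0.001] p [164.7, 525.3, 455.0] F [-0.1, -0.9, -1.2] op 56.6
[[0.395, 0.007, -0.919], [0.918, 0.015, 0.395], [0.017, -1.0, 0.0]]
cam in tool [  -1.8126058  -183.88738693   81.55473288] cam z in tool [ 0.00731715  0.95866312 -0.28444944]
```

Request:
send_rows:
  plan:
    - [[0,0,0],-0.15,0.4]
    - [[0,0,0],-0.15,0.4]
    - [[0,0,0],-0.05,0.4]
    - [[-40,0,-18],0,0.4]
    - [[-44,0,-20],0,0.4]
    - [[-44,0,-20],0,0.4]
    - [[-44,0,-20],0,0.4]
    - [[-44,0,-20],0,0.4]

```text
clock: 3.3
ee_pos: [250.8, 302.0, 444.3]
eef_rot: [0.513, 0.486, -0.488, -0.513]
wrist_force: [0.0, 0.1, 0.9]
opening: 56.3
```

Request:
send_rows:
  plan:
    - [[-44,0,-20],0,0.4]
    - [[-44,0,-20],0,0.4]
    - [[-44,0,-20],0,0.4]
    - [[-44,0,-20],0,0.4]
    - [[-44,0,-20],0,0.4]
    - [[-44,0,-20],0,0.4]
    - [[0,0,0],0,0.4]

```text
clock: 4.0
ee_pos: [357.7, 28.9, 442.9]
eef_rot: [-0.515, -0.482, 0.485, 0.517]
wrist_force: [0.4, 1.3, -0.6]
opening: 56.3
```

```bash
python3 -c "
from h import *
st()"
```

```text
4.0 q [-0.077, -0.248, 1.205, -0.002, 2.189, -1.584] p [357.7, 28.9, 442.9] F [0.4, 1.3, -0.6] op 56.3
[[0.064, -0.005, -0.998], [0.998, -0.001, 0.064], [-0.001, -1.0, 0.005]]
```

Request:
send_rows:
  plan:
    - [[5,-50,0],0,0.4]
    - [[0,-50,0],0,0.4]
    - [[0,-50,0],0,0.4]
    - [[0,-50,0],0,0.4]
    - [[0,-50,0],0,0.4]
    - [[0,-50,0],0,0.4]
    - [[0,0,0],0,0.4]

```text
clock: 4.7
ee_pos: [372.3, 41.5, 671.9]
eef_rot: [0.536, 0.509, -0.465, -0.488]
wrist_force: [0.2, -0.6, 0.8]
opening: 56.5
```

```bash
python3 -c "
from h import *
st()"
```

```text
4.7 q [-0.038, 0.119, 0.276, -0.005, 2.655, -1.563] p [372.3, 41.5, 671.9] F [0.2, -0.6, 0.8] op 56.5
[[0.051, 0.091, -0.995], [0.999, -0.006, 0.051], [-0.001, -0.996, -0.091]]
```

Request:
send_rows:
  plan:
    - [[0,-30,40],0,0.4]
    - [[0,-30,40],0,0.4]
    - [[0,0,0],0,0.4]

```text
clock: 5.0
ee_pos: [321.2, 52.3, 704.2]
eef_rot: [0.559, 0.528, -0.442, -0.461]
wrist_force: [-0.8, 0.7, 0.7]
opening: 56.1
```

```bash
python3 -c "
from h import *
st()"
```

```text
5.0 q [0.005, 0.028, 0.274, -0.035, 2.655, -1.548] p [321.2, 52.3, 704.2] F [-0.8, 0.7, 0.7] op 56.1
[[0.052, 0.184, -0.982], [0.999, -0.016, 0.049], [-0.006, -0.983, -0.184]]
```

Request:
send_rows:
  plan:
    - [[-5,-25,45],0,0.4]
    - [[-5,-25,45],0,0.4]
    - [[-5,-25,45],0,0.4]
    - [[0,-25,45],0,0.4]
    - [[0,0,0],0,0.4]

```text
clock: 5.5
ee_pos: [217.4, 72.5, 747.2]
eef_rot: [0.597, 0.558, -0.404, -0.411]
wrist_force: [-0.7, -0.3, -0.6]
opening: 56.4
```

```bash
python3 -c "
from h import *
st()"
```

```text
5.5 q [0.27, -0.123, 0.274, -0.276, 2.655, -1.519] p [217.4, 72.5, 747.2] F [-0.7, -0.3, -0.6] op 56.4
[[0.052, 0.335, -0.941], [0.998, -0.039, 0.041], [-0.023, -0.941, -0.336]]
```

Request:
send_rows:
  plan:
    - [[-15,-25,40],0,0.4]
    - [[-15,-25,40],0,0.4]
    - [[-10,-25,40],0,0.4]
    - [[0,0,0],0,0.4]

```text
clock: 5.9
ee_pos: [149.1, 65.9, 763.7]
eef_rot: [0.615, 0.573, -0.385, -0.382]
wrist_force: [0.2, 0.2, -0.5]
opening: 56.1
```

```bash
python3 -c "
from h import *
st()"
```

```text
5.9 q [0.777, -0.184, 0.274, -0.769, 2.655, -1.507] p [149.1, 65.9, 763.7] F [0.2, 0.2, -0.5] op 56.1
[[0.048, 0.411, -0.911], [0.998, -0.053, 0.029], [-0.036, -0.91, -0.412]]
```

```bash
cat > fk.py <<'E'
import numpy as np
from scipy.optimize import least_squares
# q, p
D=[([1.164,.0879,1.3722,0,1.6836],[164.3,524.3,204.4]),([1.164,.173,.773,0,2.179],[164.7,525.3,455.0]),([-.077,-.248,1.205,-.002,2.189],[357.7,28.9,442.9]),
([-.038,.119,.276,-.005,2.655],[372.3,41.5,671.9]),([.005,.028,.274,-.035,2.655],[321.2,52.3,704.2]),([.27,-.123,.274,-.276,2.655],[217.4,72.5,747.2]),([.777,-.184,.274,-.769,2.655],[149.1,65.9,763.7])]
from scipy.spatial.transform import Rotation as R
def fk(q,v):
    a,d,L1,L2,Lt,lat,e=v
    T=R.from_euler('z',q[0])*R.from_euler('y',q[1]); p=R.from_euler('z',q[0]).apply([a,lat,d])+T.apply([0,0,L1])
    T=T*R.from_euler('y',q[2]); p=p+T.apply([e,0,L2]); T=T*R.from_euler('z',q[3])*R.from_euler('y',q[4]); p=p+T.apply([0,0,Lt]); return p,T
def fit():
    f=lambda v:np.concatenate([fk(q,v)[0]-p for q,p in D]+[[v[6]*.001]])
    return least_squares(f,[0,300,400,300,200,56,0])
if __name__=="__main__":
    r=fit();print(r.x.round(1),r.fun.round(1))
E
python3 fk.py
```

```text
[-2.000e-01  1.524e+02  4.498e+02  4.999e+02  3.512e+02  5.660e+01
  1.007e+02] [-0.   0.  -0.  -0.1 -0.2  0.1  0.1 -0.3 -0.   0.2  0.2  0.1  0.1  0.2
 -0.   0.  -0.   0.  -0.1 -0.2 -0.   0.1]
```

Request:
send_rows:
  plan:
    - [[0,15,-15],0,0.4]
    - [[0,20,-20],0,0.4]
    - [[2,26,-28],0,0.4]
    - [[2,26,-28],0,0.4]
    - [[2,26,-28],0,0.4]
    - [[2,26,-28],0,0.4]
    - [[2,26,-28],0,0.4]
    - [[2,26,-28],0,0.4]

```text
clock: 6.7
ee_pos: [418.7, 54.2, 670.3]
eef_rot: [0.62, 0.565, -0.383, -0.387]
wrist_force: [-0.5, -1.3, -0.1]
opening: 56.1
```

```bash
python3 -c "
from h import *
st()"
```

```text
6.7 q [0.069, -0.103, 0.602, -0.113, 2.227, -1.529] p [418.7, 54.2, 670.3] F [-0.5, -1.3, -0.1] op 56.1
[[0.068, 0.405, -0.912], [0.997, -0.062, 0.047], [-0.037, -0.912, -0.408]]
```

Request:
send_rows:
  plan:
    - [[0,0,-45],0,0.4]
    - [[0,0,-45],0,0.4]
    - [[0,0,-45],0,0.4]
    - [[0,0,-45],0,0.4]
    - [[0,0,0],0,0.4]

```text
clock: 7.2
ee_pos: [557.9, 40.4, 677.9]
eef_rot: [0.627, 0.573, -0.371, -0.375]
wrist_force: [0.5, -0.2, -0.6]
opening: 56.5
```

```bash
python3 -c "
from h import *
st()"
```

```text
7.2 q [0.013, 0.195, 0.279, -0.083, 2.211, -1.564] p [557.9, 40.4, 677.9] F [0.5, -0.2, -0.6] op 56.5
[[0.067, 0.44, -0.896], [0.997, -0.061, 0.044], [-0.035, -0.896, -0.443]]
```

Request:
send_rows:
  plan:
    - [[0,-20,-40],0,0.4]
    - [[0,-20,-40],0,0.4]
    - [[0,-20,-40],0,0.4]
    - [[0,-20,-40],0,0.4]
    - [[0,0,0],0,0.4]

```text
clock: 7.7
ee_pos: [591.4, 34.0, 703.1]
eef_rot: [0.645, 0.599, -0.334, -0.336]
wrist_force: [-0.5, -0.1, -1.0]
opening: 56.3
```

```bash
python3 -c "
from h import *
st()"
```

```text
7.7 q [-0.008, 0.19, 0.274, -0.06, 2.094, -1.574] p [591.4, 34.0, 703.1] F [-0.5, -0.1, -1.0] op 56.3
[[0.058, 0.549, -0.834], [0.998, -0.056, 0.033], [-0.028, -0.834, -0.551]]
```

Request:
send_rows:
  plan:
    - [[0,-20,-40],0,0.4]
    - [[0,0,0],0,0.4]

```text
clock: 7.9
ee_pos: [599.0, 32.4, 709.2]
eef_rot: [0.649, 0.605, -0.325, -0.327]
wrist_force: [-0.3, -0.2, -0.3]
opening: 56.2
```

```bash
cat >> h.py <<'E'
C0=np.array([571.2,-52.7,0]);YAW=-0.0634
Rs=R.from_euler('z',YAW).as_matrix()
a=np.radians(35)
Rp=Rs@np.array([[np.cos(a),0,-np.sin(a)],[0,1,0],[np.sin(a),0,np.cos(a)]])
P0=C0+[0,0,95]
def to_panel(p): return Rp.T@(np.array(p)-P0)
def from_panel(p): return Rp@np.array(p)+P0
E
python3 - <<'E'
from h import *
from fk import *
s,M=st()
print("tool axes in panel\n",(Rp.T@M).round(3)); print("tcp in panel",to_panel(s['ee_pos']).round(1))
v=fit().x
def ik(p,d):
    f=lambda q:np.concatenate([fk(q,v)[0]-p,300*(fk(q,v)[1].apply([0,0,1])-d)])
    r=least_squares(f,list(s['q'][:5]),bounds=([-3.1,-.76,.27,-1.08,.17],[3.1,2.03,2.55,4.22,2.65]));return r.x.round(2),abs(r.fun).max().round(3)
for pp in ([-20,115,36],[-20,115,120],[-2,-10,36],[-20,-10,120],[-40,50,200],[-40,50,300]):
    w=from_panel(pp);print(pp,w.round(0),ik(w,M[:,1]))
E
```

```text
7.9 q [-0.013, 0.189, 0.274, -0.054, 2.066, -1.576] p [599.0, 32.4, 709.2] F [-0.3, -0.2, -0.3] op 56.2
[[0.056, 0.573, -0.818], [0.998, -0.055, 0.03], [-0.027, -0.818, -0.575]]
tool axes in panel
 [[-0.021  0.002 -1.   ]
 [ 1.    -0.018 -0.021]
 [-0.018 -1.    -0.002]]
tcp in panel [370.6  86.7 490.3]
[-20, 115, 36] [542.  64. 113.] (array([ 0.08, -0.29,  2.03, -0.14,  0.8 ]), np.float64(0.0))
[-20, 115, 120] [493.  67. 182.] (array([ 0.1 , -0.47,  2.01, -0.13,  1.  ]), np.float64(0.0))
[-2, -10, 36] [548. -61. 123.] (array([-0.28, -0.31,  2.02,  0.15,  0.83]), np.float64(0.0))
[-20, -10, 120] [486. -57. 182.] (array([-0.33, -0.52,  2.04,  0.16,  1.03]), np.float64(0.0))
[-40, 50, 200] [427.   7. 236.] (array([-0.14, -0.7 ,  2.02,  0.03,  1.21]), np.float64(0.0))
[-40, 50, 300] [370.  10. 318.] (array([-0.13, -0.76,  1.86,  0.01,  1.46]), np.float64(8.738))
```

```bash
python3 - <<'E'
from h import *
from fk import *
s,M=st()
v=fit().x
def ik(p,d,q0):
    f=lambda q:np.concatenate([fk(q,v)[0]-p,300*(fk(q,v)[1].apply([0,0,1])-d)])
    r=least_squares(f,q0,bounds=([-3.1,-.76,.27,-1.08,.17],[3.1,2.03,2.55,4.22,2.65]));return r.x,abs(r.fun).max()
for W in ([480,50,420],[500,50,450],[520,60,350]):
  q=s['q'][:5].copy();A=s['ee_pos']
  for B in (np.array(W,float),from_panel([-20,115,120])):
    for t in np.linspace(.2,1,5):
        q,e=ik(A+t*(B-A),M[:,1],np.clip(q,[-3,-.75,.28,-1,.2],[3,2,2.5,4.2,2.6])); print(W,t.round(1),(A+t*(B-A)).round(),q.round(2),e.round(2))
    A=B
  print((M.T@(np.array(W)-s['ee_pos'])).round(), (M.T@(from_panel([-20,115,120])-W)).round())
E
```

```text
7.9 q [-0.013, 0.189, 0.274, -0.054, 2.066, -1.576] p [599.0, 32.4, 709.2] F [-0.3, -0.2, -0.3] op 56.2
[[0.056, 0.573, -0.818], [0.998, -0.055, 0.03], [-0.027, -0.818, -0.575]]
[480, 50, 420] 0.2 [575.  36. 651.] [-0.   -0.02  0.67 -0.05  1.88] 0.0
[480, 50, 420] 0.4 [551.  39. 594.] [ 0.01 -0.16  0.94 -0.06  1.75] 0.0
[480, 50, 420] 0.6 [528.  43. 536.] [ 0.02 -0.28  1.16 -0.06  1.64] 0.0
[480, 50, 420] 0.8 [504.  46. 478.] [ 0.03 -0.38  1.36 -0.07  1.55] 0.0
[480, 50, 420] 1.0 [480.  50. 420.] [ 0.04 -0.47  1.54 -0.08  1.47] 0.0
[480, 50, 420] 0.2 [483.  53. 372.] [ 0.06 -0.49  1.65 -0.09  1.38] 0.0
[480, 50, 420] 0.4 [485.  57. 325.] [ 0.07 -0.5   1.75 -0.1   1.29] 0.0
[480, 50, 420] 0.6 [488.  60. 277.] [ 0.08 -0.5   1.84 -0.11  1.2 ] 0.0
[480, 50, 420] 0.8 [491.  64. 229.] [ 0.09 -0.49  1.93 -0.12  1.1 ] 0.0
[480, 50, 420] 1.0 [493.  67. 182.] [ 0.1  -0.47  2.01 -0.13  1.  ] 0.0
[ 19. 167. 264.] [ 25. 202. 126.]
[500, 50, 450] 0.2 [579.  36. 657.] [-0.    0.    0.64 -0.06  1.89] 0.0
[500, 50, 450] 0.4 [559.  39. 606.] [ 0.01 -0.13  0.89 -0.06  1.77] 0.0
[500, 50, 450] 0.6 [540.
[... 639 characters left out ...]
2 -0.06  1.84] 0.0
[520, 60, 350] 0.4 [567.  43. 566.] [ 0.02 -0.16  1.01 -0.06  1.69] 0.0
[520, 60, 350] 0.6 [552.  49. 494.] [ 0.03 -0.27  1.25 -0.07  1.55] 0.0
[520, 60, 350] 0.8 [536.  54. 422.] [ 0.05 -0.35  1.46 -0.08  1.43] 0.0
[520, 60, 350] 1.0 [520.  60. 350.] [ 0.07 -0.41  1.64 -0.1   1.31] 0.0
[520, 60, 350] 0.2 [515.  61. 316.] [ 0.08 -0.43  1.72 -0.1   1.25] 0.0
[520, 60, 350] 0.4 [509.  63. 283.] [ 0.08 -0.45  1.8  -0.11  1.19] 0.0
[520, 60, 350] 0.6 [504.  64. 249.] [ 0.09 -0.46  1.87 -0.12  1.13] 0.0
[520, 60, 350] 0.8 [499.  66. 215.] [ 0.09 -0.47  1.94 -0.12  1.07] 0.0
[520, 60, 350] 1.0 [493.  67. 182.] [ 0.1  -0.47  2.01 -0.13  1.  ] 0.0
[ 33. 247. 272.] [ 11. 122. 119.]
```

Request:
send_rows:
  plan:
    - [[3,21,33],0,0.4]
    - [[3,21,33],0,0.4]
    - [[3,21,33],0,0.4]
    - [[2,21,33],0,0.4]
    - [[2,21,33],0,0.4]
    - [[2,21,33],0,0.4]
    - [[2,21,33],0,0.4]
    - [[2,20,33],0,0.4]

```text
clock: 8.7
ee_pos: [481.7, 50.2, 426.1]
eef_rot: [0.649, 0.605, -0.326, -0.327]
wrist_force: [0.9, -0.3, 0.9]
opening: 56.3
```

Request:
send_rows:
  plan:
    - [[3,25,16],0,0.4]
    - [[3,26,16],0,0.4]
    - [[3,26,16],0,0.4]
    - [[3,26,16],0,0.4]
    - [[3,26,16],0,0.4]
    - [[0,0,0],0,0.4]

```text
clock: 9.3
ee_pos: [489.1, 60.5, 268.9]
eef_rot: [0.647, 0.603, -0.33, -0.33]
wrist_force: [-0.1, -0.4, 0.3]
opening: 56.7
```

```bash
cat > look.py <<'E'
from h import *
import sys
s,M=st(); print("tool in panel",(Rp.T@M).round(3).tolist(),to_panel(s['ee_pos']).round(1), 'tip',to_panel(s['ee_pos']+22*M[:,1]).round(1))
for n in sys.argv[2:]:
    f=grab_frame(n); np.savez(f"{n}_{sys.argv[1]}.npz",**{k:f[k] for k in ("frame","depth","intrinsics","view")})
    im=f["frame"][:,:,::-1].copy()
    cv2.imwrite(f"pics/{n}_{sys.argv[1]}.png",im)
    for nm,p in [(f"T{i}",(0,y,0)) for i,y in enumerate((-115,-85,-55,-25,5,35))]+[("K",(-20,115,30)),("c1",(-53,155,0)),("c2",(53,155,0)),("c3",(-53,-155,0)),("c4",(53,-155,0))]:
        u=proj(f,from_panel(p)); cv2.circle(im,tuple(int(round(x)) for x in u),2,(0,0,255),-1)
    cv2.imwrite(f"pics/{n}_{sys.argv[1]}_o.png",im)
E
python3 look.py a wrist side
```

```text
9.3 q [0.078, -0.493, 1.845, -0.106, 1.198, -1.438] p [489.1, 60.5, 268.9] F [-0.1, -0.4, 0.3] op 56.7
[[0.055, 0.562, -0.825], [0.998, -0.055, 0.03], [-0.028, -0.825, -0.564]]
tool in panel [[-0.023, -0.011, -1.0], [1.0, -0.019, -0.023], [-0.019, -1.0, 0.011]] [ 26.7 107.8 193.5] tip [ 26.5 107.3 171.5]
```

View pics/wrist_a_o.png

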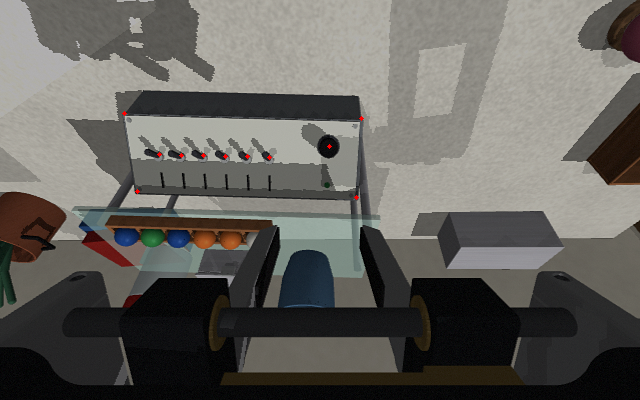

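View pics/side_a_o.png

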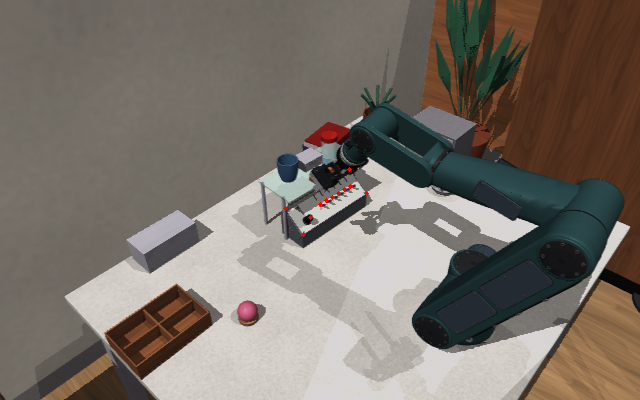

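Request:
send_rows:
  plan:
    - [[3,0,24],0,0.4]
    - [[3,10,23],0,0.4]
    - [[1,27,0],0,0.4]
    - [[1,27,0],0,0.4]
    - [[1,27,0],0,0.4]
    - [[0,20,0],0,0.4]
    - [[0,0,0],0,0.4]

```text
clock: 10.1
ee_pos: [518.0, 64.2, 157.7]
eef_rot: [0.649, 0.604, -0.326, -0.328]
wrist_force: [0.1, -0.4, -0.2]
opening: 56.8
```

```bash
python3 look.py b wrist
```

```text
10.1 q [0.084, -0.39, 2.005, -0.129, 0.928, -1.393] p [518.0, 64.2, 157.7] F [0.1, -0.4, -0.2] op 56.8
[[0.057, 0.57, -0.82], [0.998, -0.055, 0.031], [-0.028, -0.82, -0.572]]
tool in panel [[-0.021, -0.001, -1.0], [1.0, -0.019, -0.021], [-0.019, -1.0, 0.002]] [-13.6 113.3  86.1] tip [-13.6 112.9  64.1]
```

View pics/wrist_b_o.png

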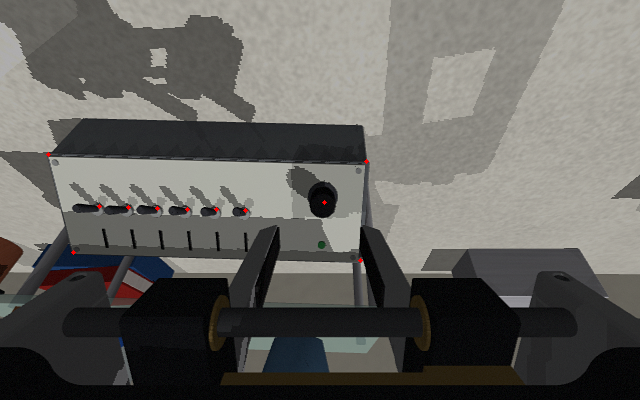

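Request:
send_rows:
  plan:
    - [[2,10,6],0,0.4]
    - [[1,15,1],0,0.4]
    - [[0,15,0],0,0.4]
    - [[0,15,0],0,0.4]
    - [[0,0,0],0,0.4]

```text
clock: 10.65
ee_pos: [542.9, 64.7, 108.0]
eef_rot: [0.649, 0.604, -0.326, -0.328]
wrist_force: [-0.5, -0.6, -0.3]
opening: 56.7
```

```bash
python3 look.py c wrist
```

```text
10.65 q [0.079, -0.282, 2.033, -0.14, 0.793, -1.376] p [542.9, 64.7, 108.0] F [-0.5, -0.6, -0.3] op 56.7
[[0.057, 0.57, -0.82], [0.998, -0.055, 0.031], [-0.027, -0.82, -0.572]]
tool in panel [[-0.021, -0.001, -1.0], [1.0, -0.019, -0.021], [-0.019, -1.0, 0.002]] [-21.7 115.4  31.1] tip [-21.8 115.    9.1]
```

View pics/wrist_c.png

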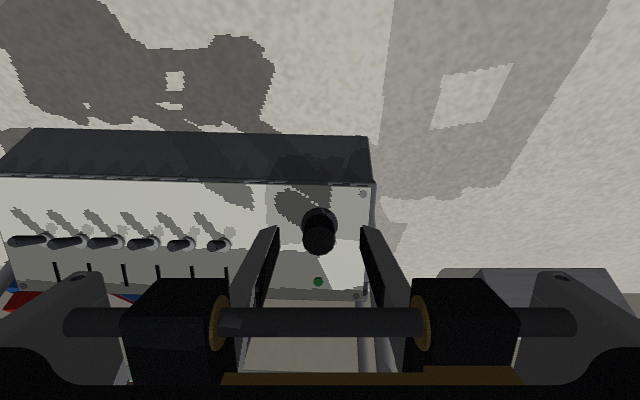

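Request:
send_rows:
  plan:
    - [[0,0,0],0,0.9]
    - [[0,0,0],0,0.9]
    - [[0,0,0],0,0.9]
    - [[0,0,0],0,0.9]
    - [[0,0,0],0,0.9]
    - [[0,0,0],0,0.9]
  grip_force: 25

```text
clock: 11.3
ee_pos: [543.1, 64.6, 108.8]
eef_rot: [0.649, 0.605, -0.326, -0.327]
wrist_force: [-0.5, 0.4, -0.8]
opening: 12.1
```

```bash
python3 look.py d wrist side; python3 -c "
import cv2
im=cv2.imread('pics/side_d.png')[150:270,240:400];cv2.imwrite('pics/side_dz.png',cv2.resize(im,None,fx=5,fy=5,interpolation=cv2.INTER_CUBIC))"
```

```text
11.3 q [0.079, -0.284, 2.033, -0.14, 0.793, -1.376] p [543.1, 64.6, 108.8] F [-0.5, 0.4, -0.8] op 12.1
[[0.057, 0.571, -0.819], [0.998, -0.055, 0.031], [-0.027, -0.819, -0.573]]
tool in panel [[-0.021, 0.0, -1.0], [1.0, -0.018, -0.021], [-0.018, -1.0, 0.0]] [-21.1 115.3  31.7] tip [-21.1 114.9   9.7]
```

View pics/wrist_d.png

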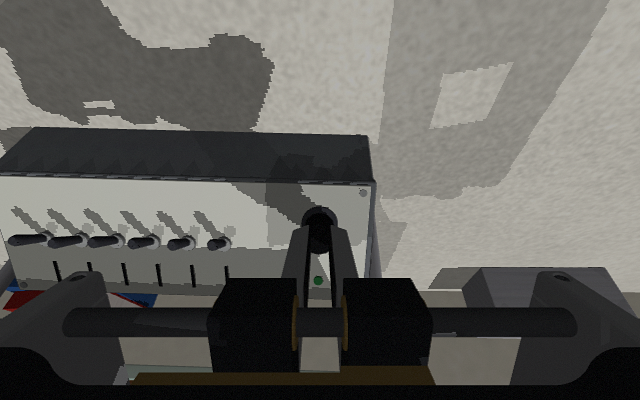

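View pics/side_dz.png

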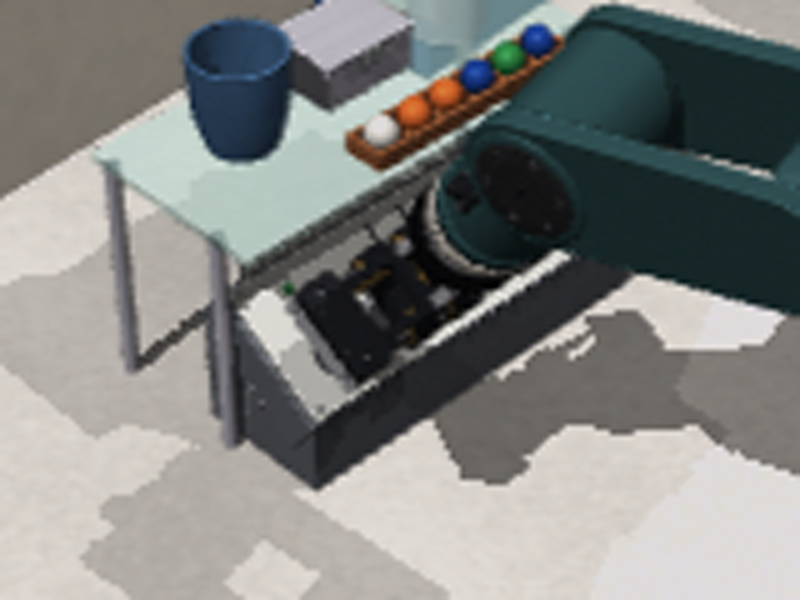

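```bash
python3 - <<'E'
from h import *
for t in "cd":
    f=dict(np.load(f"wrist_{t}.npz"))
    for p in ((-20,115,4),(-20,115,30),(-20,115,44),(-8,115,30),(-32,115,30)): print(t,p,proj(f,from_panel(p)).round(1))
    V=np.linalg.inv(f["view"]);K=f["intrinsics"]
    for u in ((320,212),(320,220),(320,230),(320,240),(320,247),(320,260),(300,232),(300,240),(296,250),(343,235),(345,245),(210,300),(300,300)):
        d=f["depth"][u[1],u[0]]; c=np.linalg.inv(K)@[u[0],u[1],1]*d; w=(V@np.append(c,1))[:3]; print(u,round(float(d),1),to_panel(w).round(1))
im=[cv2.imread(f'pics/wrist_{t}.png')[190:290,260:400] for t in "cd"]
cv2.imwrite('pics/cd.png',cv2.resize(np.hstack(im),None,fx=2.8,fy=2.8,interpolation=cv2.INTER_CUBIC))
E
```

```text
c (-20, 115, 4) [320.7 222.8]
c (-20, 115, 30) [320.2 236.5]
c (-20, 115, 44) [319.9 245.4]
c (-8, 115, 30) [319.8 251.7]
c (-32, 115, 30) [320.6 220.7]
(320, 212) 222.4 [-28.  114.2   0.7]
(320, 220) 203.0 [-28.9 114.5  20.7]
(320, 230) 193.8 [-25.5 114.8  31.3]
(320, 240) 196.3 [-17.7 114.9  31. ]
(320, 247) 198.6 [-11.9 115.   30.3]
(320, 260) 236.3 [ 16.  115.1  -0.8]
(300, 232) 229.3 [-9.4 98.  -0.7]
(300, 240) 231.5 [-2.1 98.  -0.8]
(296, 250) 233.6 [ 7.  94.7 -0.4]
(343, 235) 230.7 [ -7.2 133.8  -2. ]
(345, 245) 232.2 [  1.5 135.8  -1.1]
(210, 300) 77.5 [-52.6  85.3 145. ]
(300, 300) 912.1 [ 484.    49.6 -566.4]
d (-20, 115, 4) [320.8 221.7]
d (-20, 115, 30) [320.3 235.3]
d (-20, 115, 44) [320.  244.1]
d (-8, 115, 30) [319.9 250.5]
d (-32, 115, 30) [320.6 219.5]
(320, 212) 223.1 [-27.  114.2   0.7]
(320, 220) 200.7 [-29.  114.5  23.4]
(320, 230) 196.0 [-24.  114.7  29.8]
(320, 240) 197.3 [-16.6 114.9  30.6]
(320, 247) 198.5 [-11.3 115.   30.9]
(320, 260) 235.9 [ 16.5 115.1   0.3]
(300, 232) 179.7 [-29.  101.9  45.5]
(300, 240) 168.5 [-28.9 102.9  57.2]
(296, 250) 156.5 [-28.7 101.7  69.8]
(343, 235) 176.6 [-29.  129.6  48.4]
(345, 245) 161.1 [-29.9 129.7  64.2]
(210, 300) 928.1 [ 502.  -253.1 -573. ]
(300, 300) 114.9 [-28.5 107.7 113.2]
```

View pics/cd.png

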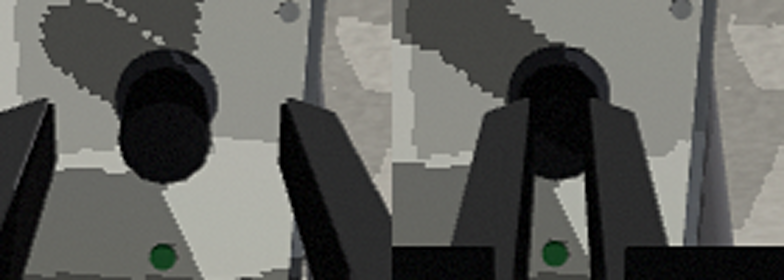

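```bash
python3 - <<'E'
from h import *
f=dict(np.load("wrist_d.npz"));s=state();M=R.from_quat(s['eef_rot']).as_matrix()
V=np.linalg.inv(f["view"]);K=f["intrinsics"]
for c0 in (303,308,336,341):
  for r in range(216,262,4):
    d=f["depth"][r,c0]; c=np.linalg.inv(K)@[c0,r,1]*d; w=(V@np.append(c,1))[:3]; print((c0,r),round(float(d),1),'tool',(M.T@(w-s['ee_pos'])).round(1),'panel',to_panel(w).round(1))
E
```

```text
(303, 216) 222.9 tool [-14.1  29.9   2.8] panel [-23.7 100.6   2. ]
(303, 220) 224.1 tool [-14.2  30.   -0.7] panel [-20.2 100.6   1.8]
(303, 224) 226.0 tool [-14.3  30.9  -4.5] panel [-16.3 100.5   0.9]
(303, 228) 185.7 tool [-11.9  -7.3   8.2] panel [-29.1 103.4  39.1]
(303, 232) 180.2 tool [-11.6 -13.2   7.9] panel [-28.8 103.8  45. ]
(303, 236) 175.0 tool [-11.3 -18.7   7.6] panel [-28.5 104.2  50.5]
(303, 240) 169.2 tool [-11.  -24.7   7.7] panel [-28.7 104.7  56.5]
(303, 244) 164.4 tool [-10.7 -29.8   7.5] panel [-28.5 105.   61.5]
(303, 248) 158.9 tool [-10.4 -35.4   7.8] panel [-28.7 105.5  67.2]
(303, 252) 154.0 tool [-10.1 -40.5   7.9] panel [-28.9 105.8  72.3]
(303, 256) 151.5 tool [ -9.9 -43.4   7. ] panel [-28.  106.1  75.2]
(303, 260) 145.8 tool [ -9.6 -49.1   7.8] panel [-28.8 106.5  80.8]
(308, 216) 223.8 tool [-10.1  30.7   2.5] panel [-23.5 104.6   1.1]
(308, 220) 212.0 tool [-9.7 18.8  3.7] panel [-24.7 105.2  13. ]
(308, 224) 202.8 tool [-9.3  9.3  4.3] panel [-25.3 105.8  22.5]
(308, 228) 186.8 tool [-8.6 -6.3  7.8] panel [-28.8 106.7  38.1]
(308, 232) 179.3 tool
[... 1430 characters left out ...]
 panel [-19.8 131.5  -1.4]
(341, 224) 228.3 tool [16.9 33.1 -5.4] panel [-16.1 131.7  -1.8]
(341, 228) 187.2 tool [13.7 -5.9  7.6] panel [-29.1 128.9  37.3]
(341, 232) 180.4 tool [ 13.1 -13.    7.8] panel [-29.3 128.5  44.4]
(341, 236) 174.3 tool [ 12.7 -19.3   7.9] panel [-29.3 128.2  50.7]
(341, 240) 168.4 tool [ 12.2 -25.5   8. ] panel [-29.5 127.8  56.8]
(341, 244) 164.7 tool [ 11.9 -29.5   7.4] panel [-28.8 127.6  60.9]
(341, 248) 157.7 tool [ 11.4 -36.6   8.3] panel [-29.8 127.2  67.9]
(341, 252) 154.4 tool [ 11.1 -40.1   7.7] panel [-29.1 127.   71.5]
(341, 256) 149.2 tool [ 10.7 -45.4   8.1] panel [-29.5 126.7  76.8]
(341, 260) 146.5 tool [ 10.5 -48.5   7.4] panel [-28.8 126.6  79.9]
```

Request:
send_rows:
  plan:
    - [[0,0,0],0,0.5]
    - [[0,0,0],0,0.5]
    - [[0,0,0],0,0.5]
    - [[0,0,0],0,0.5]
    - [[0,0,0],0,0.5]

```text
clock: 11.9
ee_pos: [543.1, 64.7, 108.7]
eef_rot: [0.649, 0.605, -0.326, -0.327]
wrist_force: [0.8, 0.0, 0.3]
opening: 45.5
```

Request:
send_rows:
  plan:
    - [[0,8,-1],0,0.5]
    - [[0,8,0],0,0.5]
    - [[0,8,0],0,0.5]
    - [[0,0,0],0,0.5]

```text
clock: 12.3
ee_pos: [557.1, 63.1, 87.4]
eef_rot: [0.649, 0.604, -0.327, -0.328]
wrist_force: [-0.2, -0.6, -0.6]
opening: 47.0
```

```bash
python3 look.py e wrist;python3 - <<'E'
from h import *
f=dict(np.load("wrist_e.npz"));V=np.linalg.inv(f["view"]);K=f["intrinsics"]
for c0 in (270,276,281,361,365,369):
  for r in range(214,250,4):
    d=f["depth"][r,c0]; c=np.linalg.inv(K)@[c0,r,1]*d; w=(V@np.append(c,1))[:3]; print((c0,r),to_panel(w).round(0).tolist(),end=' ')
  print()
im=cv2.imread('pics/wrist_e.png')[190:290,250:400]
cv2.imwrite('pics/ez.png',cv2.resize(im,None,fx=5,fy=5,interpolation=cv2.INTER_CUBIC))
E
```

```text
12.3 q [0.072, -0.223, 2.031, -0.143, 0.738, -1.375] p [557.1, 63.1, 87.4] F [-0.2, -0.6, -0.6] op 47.0
[[0.057, 0.568, -0.821], [0.998, -0.055, 0.031], [-0.028, -0.821, -0.57]]
tool in panel [[-0.021, -0.003, -1.0], [1.0, -0.019, -0.021], [-0.019, -1.0, 0.004]] [-21.9 114.7   6.1] tip [-21.9 114.2 -15.9]
(270, 214) [-34.0, 78.0, -1.0] (270, 218) [-31.0, 78.0, -0.0] (270, 222) [-28.0, 78.0, -1.0] (270, 226) [-25.0, 78.0, -1.0] (270, 230) [-29.0, 81.0, 16.0] (270, 234) [-29.0, 82.0, 23.0] (270, 238) [-29.0, 83.0, 28.0] (270, 242) [-30.0, 85.0, 35.0] (270, 246) [-29.0, 85.0, 40.0] 
(276, 214) [-34.0, 82.0, -1.0] (276, 218) [-31.0, 82.0, -1.0] (276, 222) [-28.0, 82.0, -0.0] (276, 226) [-25.0, 82.0, -1.0] (276, 230) [-29.0, 85.0, 16.0] (276, 234) [-103.0, 115.0, 186.0] (276, 238) [-29.0, 87.0, 29.0] (276, 242) [-30.0, 88.0, 36.0] (276, 246) [-30.0, 89.0, 40.0] 
(281, 214) [-34.0, 86.0, -1.0] (281, 218) [-31.0, 86.0, -1.0] (281, 222) [-28.0, 86.0, -1.0] (281, 226) [-29.0, 87.0, 9.0] (281, 230) [-29.0, 88.0, 16.0] (281, 234) [-29.0, 89.0, 22.0] (281, 238) [-28.0, 90.0, 25.0] (281, 242) [-2
[... 213 characters left out ...]
 234) [-30.0, 141.0, 21.0] (361, 238) [-31.0, 140.0, 29.0] (361, 242) [-30.0, 139.0, 34.0] (361, 246) [-28.0, 139.0, 35.0] 
(365, 214) [-36.0, 146.0, -0.0] (365, 218) [-33.0, 146.0, -1.0] (365, 222) [-29.0, 146.0, -2.0] (365, 226) [-26.0, 146.0, -1.0] (365, 230) [-30.0, 144.0, 15.0] (365, 234) [-30.0, 143.0, 22.0] (365, 238) [-30.0, 142.0, 27.0] (365, 242) [-30.0, 141.0, 33.0] (365, 246) [-30.0, 141.0, 38.0] 
(369, 214) [-36.0, 149.0, -1.0] (369, 218) [-33.0, 149.0, -0.0] (369, 222) [-30.0, 149.0, -0.0] (369, 226) [-27.0, 149.0, -1.0] (369, 230) [-30.0, 147.0, 14.0] (369, 234) [-30.0, 146.0, 22.0] (369, 238) [-30.0, 145.0, 27.0] (369, 242) [-30.0, 144.0, 33.0] (369, 246) [-30.0, 143.0, 38.0]
```

View pics/ez.png

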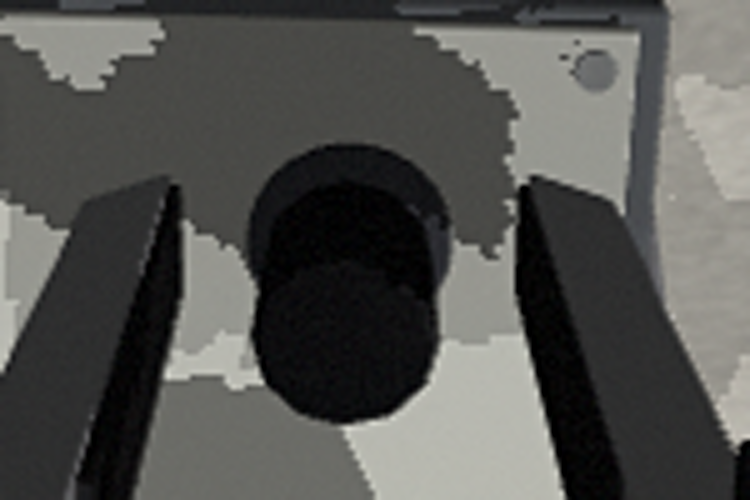

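Request:
send_rows:
  plan:
    - [[0,0,0],0,0.9]
    - [[0,0,0],0,0.9]
    - [[0,0,0],0,0.9]
    - [[0,0,0],0,0.9]
    - [[0,0,0],0,0.9]
  grip_force: 25

```text
clock: 12.85
ee_pos: [557.8, 62.9, 90.1]
eef_rot: [0.649, 0.604, -0.326, -0.327]
wrist_force: [-0.7, -2.2, 2.3]
opening: 23.6
```

Gripped (23.6 mm ≈ the knob's 24). Now pull out.

Request:
send_rows:
  plan:
    - [[0,-4,0],0,0.9]
    - [[0,-4,0],0,0.9]
    - [[0,-4,0],0,0.9]
    - [[0,-4,0],0,0.9]
    - [[0,0,0],0,0.9]
    - [[0,0,0],0,0.9]

```text
clock: 13.45
ee_pos: [548.8, 63.5, 101.5]
eef_rot: [0.649, 0.604, -0.326, -0.327]
wrist_force: [13.2, -5.2, -11.6]
opening: 23.4
```

```bash
python3 look.py f
```

```text
13.45 q [0.075, -0.262, 2.032, -0.142, 0.772, -1.376] p [548.8, 63.5, 101.5] F [13.2, -5.2, -11.6] op 23.4
[[0.057, 0.571, -0.819], [0.998, -0.056, 0.03], [-0.028, -0.819, -0.573]]
tool in panel [[-0.021, 0.0, -1.0], [1.0, -0.019, -0.021], [-0.019, -1.0, 0.0]] [-20.6 114.6  22.4] tip [-20.6 114.2   0.4]
```

Request:
send_rows:
  plan:
    - [[0,1,0],0,0.9]
    - [[0,0,0],0,0.5]
    - [[0,0,0],0,0.5]
    - [[0,0,0],0,0.5]
    - [[0,0,0],0,0.5]
    - [[0,-25,0],0,0.5]
    - [[0,-25,0],0,0.5]
    - [[0,0,0],0,0.5]

```text
clock: 14.25
ee_pos: [521.7, 67.5, 147.1]
eef_rot: [0.65, 0.606, -0.324, -0.325]
wrist_force: [0.1, 0.0, 0.3]
opening: 46.8
```

```bash
python3 look.py g wrist; python3 - <<'E'
from h import *
f=dict(np.load("wrist_g.npz"));V=np.linalg.inv(f["view"]);K=f["intrinsics"]
for z in (30,44):
    u=proj(f,from_panel((-20,115,z))).round().astype(int); d=np.median(f["depth"][u[1]-2:u[1]+3,u[0]-2:u[0]+3]); c=np.linalg.inv(K)@[u[0],u[1],1]*d; print(z,u,to_panel((V@np.append(c,1))[:3]).round(1))
E
```

```text
14.25 q [0.092, -0.376, 2.021, -0.137, 0.891, -1.378] p [521.7, 67.5, 147.1] F [0.1, 0.0, 0.3] op 46.8
[[0.056, 0.577, -0.815], [0.998, -0.054, 0.03], [-0.026, -0.815, -0.579]]
tool in panel [[-0.021, 0.007, -1.0], [1.0, -0.017, -0.021], [-0.017, -1.0, -0.007]] [-16.8 116.8  75.4] tip [-16.6 116.5  53.4]
30 [319 209] [-24.5 114.8  42.8]
44 [319 215] [-19.5 114.9  43.4]
```

View pics/wrist_g.png

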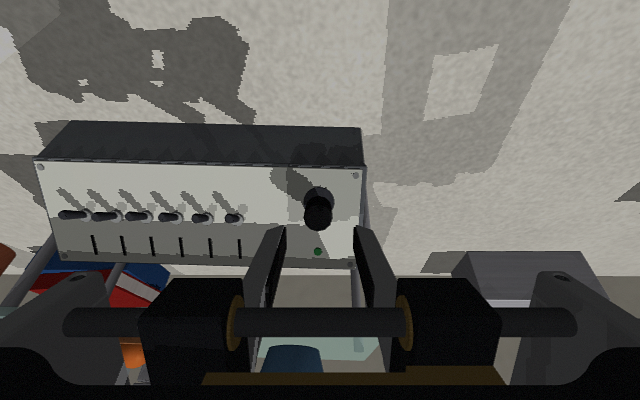

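Request:
send_rows:
  plan:
    - [[-20,0,5],0,0.81]
    - [[-36,0,5],0,0.81]
    - [[-36,0,5],0,0.81]
    - [[-35,0,5],0,0.81]
    - [[0,10,0],0,0.81]
    - [[0,10,0],0,0.81]
    - [[0,0,0],0,0.81]

```text
clock: 15.0
ee_pos: [507.7, -59.1, 115.3]
eef_rot: [0.647, 0.604, -0.327, -0.329]
wrist_force: [-0.7, 1.0, 0.7]
opening: 18.1
```

```bash
python3 look.py h wrist
```

```text
15.0 q [-0.314, -0.405, 2.1, 0.166, 0.859, -1.908] p [507.7, -59.1, 115.3] F [-0.7, 1.0, 0.7] op 18.1
[[0.055, 0.567, -0.822], [0.998, -0.053, 0.031], [-0.026, -0.822, -0.569]]
tool in panel [[-0.021, -0.005, -1.0], [1.0, -0.016, -0.021], [-0.016, -1.0, 0.005]] [-39.9 -10.4  52.7] tip [-40.  -10.8  30.7]
```

View pics/wrist_h_o.png

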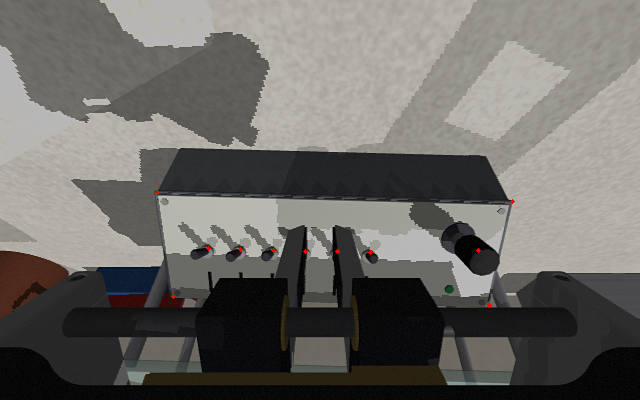

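Request:
send_rows:
  plan:
    - [[0,14,0],0,0.81]
    - [[0,14,0],0,0.81]
    - [[0,13,0],0,0.81]
    - [[0,0,0],0,0.81]

```text
clock: 15.45
ee_pos: [531.4, -60.3, 82.8]
eef_rot: [0.647, 0.605, -0.327, -0.328]
wrist_force: [-0.3, 0.5, -0.2]
opening: 18.0
```

```bash
python3 look.py i wrist;python3 -c "
import cv2
im=cv2.imread('pics/wrist_i.png')[190:310,200:440];cv2.imwrite('pics/iz.png',cv2.resize(im,None,fx=3.3,fy=3.3,interpolation=cv2.INTER_CUBIC))"
```

```text
15.45 q [-0.296, -0.304, 2.101, 0.171, 0.754, -1.912] p [531.4, -60.3, 82.8] F [-0.3, 0.5, -0.2] op 18.0
[[0.053, 0.568, -0.821], [0.998, -0.052, 0.028], [-0.026, -0.821, -0.57]]
tool in panel [[-0.024, -0.004, -1.0], [1.0, -0.016, -0.024], [-0.015, -1.0, 0.004]] [-39.2 -10.1  12.5] tip [-39.2 -10.4  -9.5]
```

View pics/iz.png

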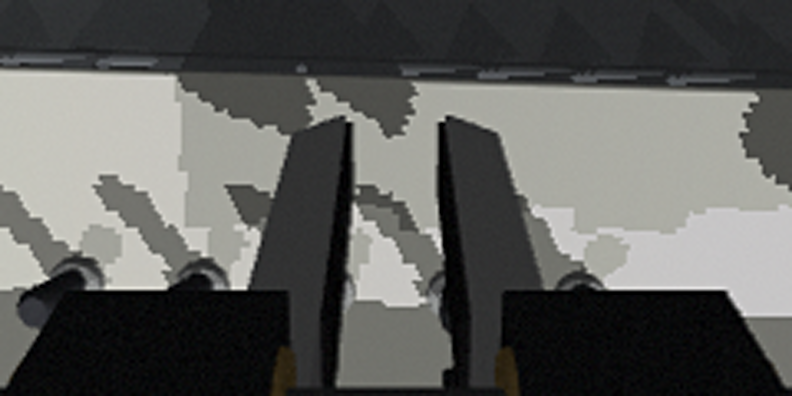

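Request:
send_rows:
  plan:
    - [[0,0,-8],0,0.81]
    - [[0,0,-6],0,0.81]
    - [[0,0,-6],0,0.81]
    - [[0,0,-6],0,0.81]
    - [[0,0,-6],0,0.81]
    - [[0,0,0],0,0.81]

```text
clock: 16.1
ee_pos: [557.4, -63.3, 102.8]
eef_rot: [0.648, 0.604, -0.327, -0.328]
wrist_force: [-2.8, 0.4, -0.7]
opening: 17.5
```

```bash
python3 look.py j wrist
```

```text
16.1 q [-0.281, -0.257, 2.025, 0.151, 0.779, -1.879] p [557.4, -63.3, 102.8] F [-2.8, 0.4, -0.7] op 17.5
[[0.056, 0.569, -0.82], [0.998, -0.054, 0.031], [-0.027, -0.82, -0.571]]
tool in panel [[-0.022, -0.003, -1.0], [1.0, -0.018, -0.021], [-0.018, -1.0, 0.003]] [ -6.2 -11.5  13.9] tip [ -6.3 -11.9  -8.1]
```

View pics/wrist_j.png

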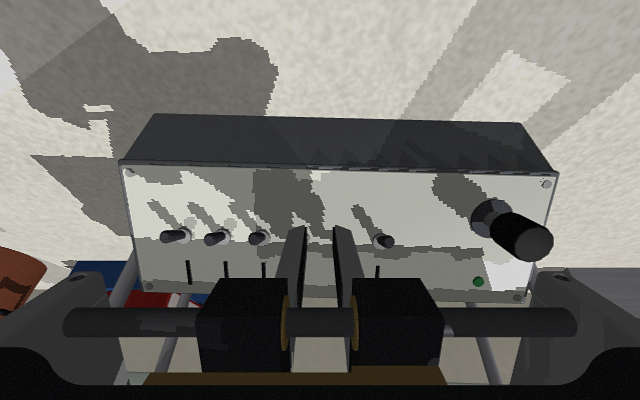

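Request:
send_rows:
  plan:
    - [[0,0,-2],0,0.81]
    - [[0,0,-2],0,0.81]
    - [[0,0,-1],0,0.81]
    - [[0,0,0],0,0.81]
    - [[0,0,0],0,0.81]

```text
clock: 16.65
ee_pos: [558.9, -63.4, 103.3]
eef_rot: [0.647, 0.603, -0.328, -0.33]
wrist_force: [-12.0, -0.2, 1.4]
opening: 17.9
```

```bash
python3 look.py k
```

```text
16.65 q [-0.279, -0.251, 2.016, 0.147, 0.786, -1.874] p [558.9, -63.4, 103.3] F [-12.0, -0.2, 1.4] op 17.9
[[0.056, 0.564, -0.824], [0.998, -0.054, 0.031], [-0.027, -0.824, -0.566]]
tool in panel [[-0.021, -0.008, -1.0], [1.0, -0.018, -0.021], [-0.018, -1.0, 0.009]] [ -4.7 -11.4  13.4] tip [ -4.9 -11.8  -8.6]
```

Request:
send_rows:
  plan:
    - [[0,0,10],0,0.81]
    - [[0,0,20],0,0.81]
    - [[0,-20,10],0,0.6]
    - [[0,-30,0],0,0.5]
    - [[0,-30,0],0,0.5]
    - [[0,0,0],0,0.5]

```text
clock: 17.25
ee_pos: [485.9, -59.2, 155.5]
eef_rot: [0.652, 0.606, -0.323, -0.322]
wrist_force: [0.9, 1.1, 0.0]
opening: 45.4
```

```bash
python3 look.py l wrist;python3 -c "
import cv2
im=cv2.imread('pics/wrist_l.png')[130:300,120:520];cv2.imwrite('pics/lz.png',cv2.resize(im,None,fx=2,fy=2,interpolation=cv2.INTER_CUBIC))"
```

```text
17.25 q [-0.336, -0.512, 2.09, 0.168, 0.96, -1.913] p [485.9, -59.2, 155.5] F [0.9, 1.1, 0.0] op 45.4
[[0.058, 0.581, -0.812], [0.998, -0.058, 0.029], [-0.03, -0.812, -0.584]]
tool in panel [[-0.022, 0.013, -1.0], [1.0, -0.022, -0.022], [-0.022, -1.0, -0.012]] [-34.7 -11.9  98.1] tip [-34.5 -12.3  76.1]
```

View pics/lz.png

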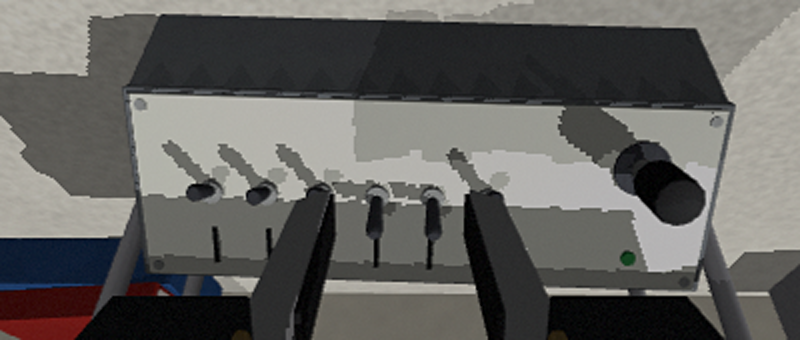

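Request:
send_rows:
  plan:
    - [[25,0,-5],0,1.0]
    - [[36,0,-4],0,1.0]
    - [[36,0,-4],0,1.0]
    - [[30,0,-4],0,1.0]
    - [[0,15,0],0,1.0]
    - [[0,15,0],0,1.0]
    - [[0,0,0],0,1.0]
    - [[0,0,0],0,1.0]

```text
clock: 18.1
ee_pos: [521.7, 66.5, 129.0]
eef_rot: [0.649, 0.604, -0.327, -0.328]
wrist_force: [-0.1, 0.5, -0.1]
opening: 0.4
```

```bash
python3 look.py m wrist;python3 -c "
import cv2
im=cv2.imread('pics/wrist_m.png')[130:300,50:450];cv2.imwrite('pics/mz.png',cv2.resize(im,None,fx=2,fy=2,interpolation=cv2.INTER_CUBIC))"
```

```text
18.1 q [0.089, -0.356, 2.041, -0.139, 0.861, -1.375] p [521.7, 66.5, 129.0] F [-0.1, 0.5, -0.1] op 0.4
[[0.056, 0.569, -0.82], [0.998, -0.055, 0.031], [-0.027, -0.82, -0.571]]
tool in panel [[-0.021, -0.002, -1.0], [1.0, -0.019, -0.021], [-0.018, -1.0, 0.002]] [-27.2 115.9  60.5] tip [-27.2 115.4  38.5]
```

View pics/mz.png

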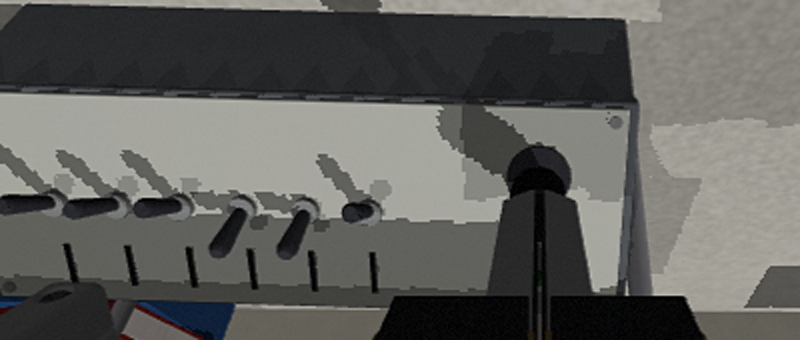

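Request:
send_rows:
  plan:
    - [[-1,0,-7],0,1.0]
    - [[0,9,0],0,1.0]
    - [[0,8,0],0,1.0]
    - [[0,5,0],0,1.0]
    - [[0,5,0],0,1.0]
    - [[0,4,0],0,1.0]
    - [[0,0,0],0,1.0]

```text
clock: 18.85
ee_pos: [545.2, 63.5, 108.4]
eef_rot: [0.649, 0.604, -0.326, -0.328]
wrist_force: [0.0, -0.3, 0.5]
opening: 0.7
```

```bash
python3 look.py n
```

```text
18.85 q [0.075, -0.278, 2.029, -0.137, 0.792, -1.381] p [545.2, 63.5, 108.4] F [0.0, -0.3, 0.5] op 0.7
[[0.057, 0.57, -0.819], [0.998, -0.055, 0.031], [-0.027, -0.82, -0.572]]
tool in panel [[-0.021, -0.001, -1.0], [1.0, -0.019, -0.021], [-0.019, -1.0, 0.001]] [-19.6 114.3  30.1] tip [-19.7 113.9   8.1]
```

Request:
send_rows:
  plan:
    - [[0,2,0],0,1.0]
    - [[0,2,0],0,1.0]
    - [[0,2,0],0,1.0]
    - [[0,0,0],0,1.0]

```text
clock: 19.25
ee_pos: [546.4, 63.5, 107.2]
eef_rot: [0.649, 0.604, -0.327, -0.328]
wrist_force: [-36.3, -0.2, 29.4]
opening: 0.3
```

```bash
python3 look.py o wrist;python3 -c "
import cv2
im=cv2.imread('pics/wrist_o.png')[130:300,50:450];cv2.imwrite('pics/oz.png',cv2.resize(im,None,fx=2,fy=2,interpolation=cv2.INTER_CUBIC))"
```

```text
19.25 q [0.075, -0.272, 2.026, -0.138, 0.791, -1.381] p [546.4, 63.5, 107.2] F [-36.3, -0.2, 29.4] op 0.3
[[0.057, 0.569, -0.821], [0.998, -0.055, 0.031], [-0.028, -0.821, -0.571]]
tool in panel [[-0.021, -0.003, -1.0], [1.0, -0.019, -0.021], [-0.019, -1.0, 0.004]] [-19.3 114.4  28.4] tip [-19.4 113.9   6.4]
```

View pics/oz.png

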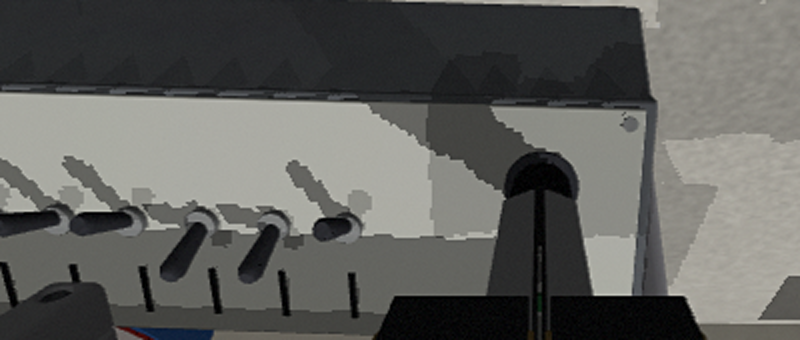

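Request:
send_rows:
  plan:
    - [[0,-10,0],0,1.0]
    - [[0,-30,0],0,1.0]
    - [[0,-35,5],0,1.0]
    - [[0,-35,10],0,1.0]
    - [[0,-20,10],0,1.0]
    - [[0,0,0],0,1.0]

```text
clock: 19.9
ee_pos: [453.6, 71.6, 198.9]
eef_rot: [0.649, 0.606, -0.324, -0.326]
wrist_force: [-0.1, -0.1, -0.6]
opening: 0.6
```

```bash
python3 look.py p wrist side scene; python3 - <<'E'
from h import *
f=dict(np.load("wrist_p.npz"));V=np.linalg.inv(f["view"]);K=f["intrinsics"]
for z in (30,44):
    u=proj(f,from_panel((-20,115,z))).round().astype(int); d=np.median(f["depth"][u[1]-2:u[1]+3,u[0]-2:u[0]+3]); c=np.linalg.inv(K)@[u[0],u[1],1]*d; print(z,u,to_panel((V@np.append(c,1))[:3]).round(1))
a=cv2.imread('pics/side_p.png')[130:260,230:390];b=cv2.imread('pics/scene_p.png')[175:305,220:400]
cv2.imwrite('pics/pz.png',np.hstack([cv2.resize(x,None,fx=2.3,fy=2.3,interpolation=cv2.INTER_CUBIC) for x in (a,b)]))
E
```

```text
19.9 q [0.131, -0.581, 2.037, -0.146, 1.085, -1.364] p [453.6, 71.6, 198.9] F [-0.1, -0.1, -0.6] op 0.6
[[0.056, 0.575, -0.816], [0.998, -0.053, 0.03], [-0.026, -0.816, -0.577]]
tool in panel [[-0.021, 0.005, -1.0], [1.0, -0.017, -0.021], [-0.017, -1.0, -0.005]] [-43.  116.6 156.9] tip [-42.9 116.3 134.9]
30 [320 207] [-19.7 114.7  29.1]
44 [320 211] [-14.7 114.8  29.1]
```

View pics/wrist_p.png

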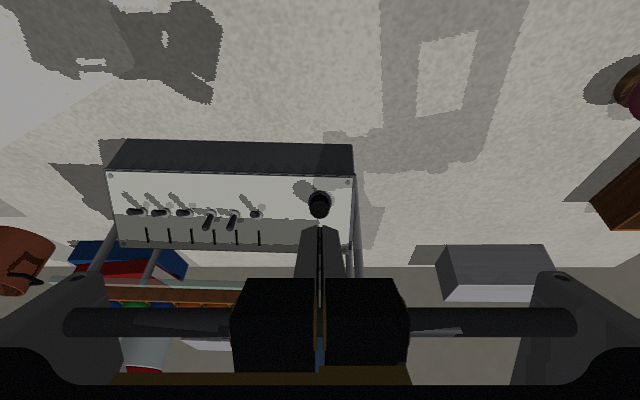

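View pics/pz.png

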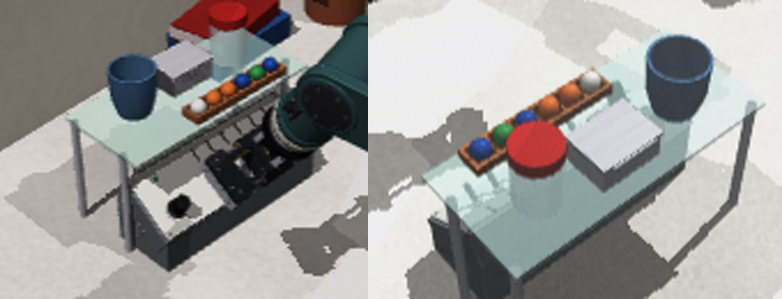

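```bash
python3 -c "
from cell import *
print(job_done())"
```

```text
the job is handed in; nothing more can be done
None
```

The job is done and handed in at about 20 s of the 59 s allowed. No verdict was reported, so what follows rests on my own checks.

**What I did**
- **Orange marbles:** they sit in pockets 3 and 4, so those were the two toggles to flip.
- **Lean:** the moves allow no tilt, so I drove the arm against its reach limits until the tool stood square to the panel, within about 1°.
- **Knob out:** gripped and pulled about 14 mm, until it met the outer stop.
- **Toggles:** flipped 3 and 4 together to their stops, using both fingertips.
- **Knob home:** pushed in with the closed fingertips until the stop.

**Last checks**
- **Knob:** its cap measured 29 mm above the panel, against 30 mm expected at home and 43 mm measured when out. The panel itself reads about 1 mm low.
- **Toggles:** 3 and 4 are up and the other four are still off.
- **Display:** the marbles, cup, canister and box look unmoved. I did not re-measure the dish or the ball.
- **Arm:** it stands clear, and the wrist force is near zero.

**What disagreed or went wrong**
- **Fingertip position:** the fingertips showed about 26 mm further back than the stated "22 mm ahead of TCP". My first grasp closed above the knob without touching it, and I corrected for the offset after that.
- **Force at the home stop:** the final knob push briefly reached about 47 N at the wrist, with only the fingertips in contact. That is below the 120 N wrist limit; the 40 N limit is for the arm or the gripper's body.

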